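Deburr the last bearing block and bin the batch

ROBOT

A 7-joint arm with a two-finger parallel gripper is mounted at the origin on the work surface. World frame = base frame: x ahead of the robot, y to its left, z up, the work surface at z = 0. Lengths are in m, angles in rad, forces in N, time in s.
With the tool pointing down it reaches from about 0.4 to 0.925 m from the base axis. Payload 4.1 kg.
Tool frame: the origin (TCP) lies between the finger pads; the fingertips stand 14 mm ahead of it and the grasp point (between the pads) lies 5 mm behind it; z points along the fingers, y is the line along which they close (so a half turn about z gives the same grasp; the last joint's range is limited). The gripper opens to 85 mm and grips with 20 to 120 N. Pads are 22 mm wide; open, the fingers measure 114 mm over their backs; the gripper's body (76 mm by 85 mm) begins 54 mm behind the grasp point. The pads swing forward as they close: fully open they stand 13 mm farther back than shut.
Start: joints at [1.038, 0.398, 0.045, 1.537, -0.019, 1.207, -0.051], TCP at [0.273, -0.59, 0.209] pointing down, gripper open.
Joint ranges: [-2.82, 2.82], [-0.49, 2.23], [-1.37, 1.46], [0, 2.46], [-1.36, 4.5], [0.23, 2], [-2.94, 2.94]. Speed limits (rad/s): [2.57, 2.57, 3.14, 3.14, 3.14, 3.14, 3.14].

INTERFACE

Orientations are given as a 3x3 rotation matrix whose columns are the frame's x, y, z axes.
In Python, from workcell import arm gives the robot as it stands.
- The arm moves only by the shell command python3 -m crank 'ROWS' [OPENING] [FORCE]. ROWS is a JSON object of lists of equal length, an entry for each row: "linear": the shift along the tool's x, y, z in cm, a list of three; "turn": the turn about the tool's z in rad. A call has 1 to 10 rows; each row is the pose to reach, as a shift and turn from the pose commanded when the call began, along the tool's axes at that moment; what a row does not reach only later rows make up. A row lasts 1/10 s, in which the tool goes at most 50 mm and 8.59 degrees, less where a joint would pass 70% of its speed; a pose out of reach is approached as far as the arm can. A call with a gripper value outside its range is refused whole. OPENING is the opening, from 0 (shut) to 1 (fully open), set as the call begins (- or left out, the last holds). The fingers move at their own pace and stop on an object; FORCE is the grip in N (left out, the last holds). Time passes only in rows, so rows that repeat a pose let the fingers close. It gives the time, the measured TCP pose, the force, the opening and the grip force at its end, in the units of the state.
- arm.sense(): the state, without advancing time (a new reading comes with each control period).
- arm.grab_frame(name): name is "scene" or "top" or "wrist"; returns a dict with "frame" (480x640x3 uint8, red, green, blue), "fovy" (degrees; the focal length in pixels is half the picture's height over the tangent of half this angle, whatever the lens; pixels are square), "cx", "cy" (the principal point, pixels), "rvec" (rotation vector, rad) and "tvec" (3), from world to camera coordinates, as OpenCV has them; the wrist camera has in their place "tool_from_camera" (4x4, takes a point from camera to tool coordinates, whose origin is the TCP and whose axes are the flange's). Camera axes: x right, y down, z forward; pixel columns grow to the right and rows downward; lengths in m; the calibration is good to about 2 mm. A picture is of the moment at which its call begins: read the wrist's pose just before it. There is no depth.
- arm.sign_off(): hands the job in; it is judged then, once.
Trained networks look in a picture, given as the dict that the camera call returned (one of the last four; its "shot" number tells which), for a name from the list of things; names that differ only in an ending like _2 or _b are one class to them, and where a whole thing is asked for, a point or a joint stands for the part that bears it (a point fixed in the world has none). Each returns a list of dicts, best first, with "conf" (0 to 1); they miss things now and then, are a little off and sometimes report something else, mostly with a low value. They report only what shows in the picture. A call takes as long as a camera call.
- arm.boxes_of(picture, query): "rect" ([centre column, centre row, width, height] in pixels, round what is visible of it).
- arm.trace(picture, query): "region" (480x640 bool, what is visible of it) and "rect" ([centre column, centre row, width, height] in pixels, round what is visible of it).
- arm.mark_of(picture, query): "xy" ([column, row] in pixels: a listed point, or the origin of a listed thing).
The state is a dict: "clock": time; "qpos": joint angles; "joint_vel": joint speeds; "tau": joint torques, N m; "tool_pos": TCP position; "orientation": TCP orientation; "contact_force": force on the tool from outside, world axes, zero at the start; "wrist_torque": the same for the moment, N m; "grip_width": finger opening in m; "grasp_force": force on a finger pad.
Only numpy, scipy, OpenCV 4.12 (cv2) and the standard library are available. Lean on these libraries where they do the work, as an engineer would, in place of code of your own. Each camera call takes 0.05 s, during which the arm holds its last target. There are 200 camera calls.

TASK

Deburr the bearing block in the nest: take the deburring tool from its stand, press its blade lightly on the inner top edge of the bore at the nest's brass mark, run it slowly and steadily round the whole edge, clockwise seen from above, without lifting, until it is back past the mark (10 seconds or more for the turn), then stand the tool upright in its stand again. Put that block and every other bearing block on the bench into the tilt-out bin: tip the bin forward by its tab, lower the blocks in, and push it shut until it clicks home. Leave all the other things where they are.

Things in the scene. Friction and masses are not known exactly. Their poses are not given: they have to be found in the camera images.
- nest: fixed steel nest, plate 100 x 100 x 8 mm with a square rim round a 56 mm pocket; the pocket floor is 8 mm, the rim top 16 mm above the bench; the rim is 8 mm thick. Origin at the centre of its underside; its -x side (towards the robot, turned by its yaw) carries the small brass mark, 12 mm wide. A block in it stands with its top edge at 30 mm
- block0: the bearing block still to be deburred, aluminium, lying loose in the nest with 1 mm of play on each side; always present; looks the same as the others: 54 x 54 mm, 22 mm tall, with a through bore 40 mm in diameter in the middle, 100 g; origin at the centre of its underside, z up along the bore
- block1: finished bearing block lying flat on the 2 mm rubber mat left of the nest; may be absent: 54 x 54 mm, 22 mm tall, with a through bore 40 mm in diameter in the middle, 100 g; origin at the centre of its underside, z up along the bore
- block2: finished bearing block lying flat on the 2 mm rubber mat left of the nest; may be absent: 54 x 54 mm, 22 mm tall, with a through bore 40 mm in diameter in the middle, 100 g; origin at the centre of its underside, z up along the bore
- block3: finished bearing block lying flat on the 2 mm rubber mat left of the nest; may be absent: 54 x 54 mm, 22 mm tall, with a through bore 40 mm in diameter in the middle, 100 g; origin at the centre of its underside, z up along the bore
- deburrer: deburring tool, 120 g, standing upright in its stand. Origin at the centre of the underside of its round flange (40 mm across, 6 mm thick), which rests on the stand's top; z up along the handle. Above the flange a square handle 22 x 22 mm, from 6 to 76 mm above the origin, faces along the tool's x and y; below it a 12 mm sleeve 20 mm long and then the sprung blade
- blade_tip (a point): tip of the blade, on the tool's axis, 45 mm below the tool's origin when the spring is out. The blade's nose is a blunt cone, 2 mm across at the tip and 20 mm across 6 mm above it, then a cylinder 20 mm across and 6 mm tall, so that with the axis 5 mm inside the bore edge (on a circle of 15 mm radius) the cone's flank rides on the edge with the tip about 2.7 mm below it
- blade (a joint): how far the blade is pushed up into the handle, in m: 0 free, 0.008 fully in; a spring of 0.9 N at 0 rising to 3.3 N at 0.008; 0.003 to 0.005 is a good pressure
- stand_top (a point): centre of the mouth of the 28 mm through hole in the top of the tool stand, a fixed aluminium block 70 x 70 mm and 60 mm tall; the tool hangs in it with the flange on the top, with 4 mm of side play for the blade
- rack: fixed grey sheet-metal rack (the bin itself is white plastic) of the tilt-out bin, 165 mm deep (x), 190 mm wide (y), 177 mm tall, open at its front. Origin under the middle of its front, its x pointing into it, away from the robot. Its roof starts 8 mm behind the front, top at 177 mm
- bin (a joint): angle of the tilt-out bin, rad: 0 shut, 0.9 fully tipped forward (towards the robot) against its stop, where it stays; shut, a sprung ball catch holds it (a few newtons at the tab to open or close it), and it has clicked home when it reads under 0.03; not clicked, it stays visibly proud
- bin_hinge (a point): the bin's pivot line (along y), at the bottom of its front wall, 12 mm above the bench; its frame turns with the bin: at angle q the top of the bin has swung towards the rack's -x
- bin_tab (a point): middle of the top edge of the bin's pull tab: 60 mm wide, 5 mm thick, part of the front wall, 200 mm above the pivot; its upper 35 mm stand above the roof of the rack when shut, free behind, so that closed fingers can hook behind it from above
- bin_in (a point): centre of the bin's inner floor; its frame turns with the bin (z up out of the floor, x to the back). Inside the bin is 115 mm deep, 162 mm wide; front wall 150 mm tall, back wall 75 mm. Tipped fully, its mouth lies between the rack's front and 117 mm before it
- plug_gauge: steel plug gauge, 24 mm across and 80 mm tall, standing upright on the bench; origin at its foot; leave it
- solvent: closed white bottle, 48 mm across, 120 mm tall; origin at its foot; leave it
- caliper: caliper lying on the bench, 190 mm long along its x, up to 10 mm thick; origin under its middle; leave it
- tweezers: steel tweezers lying on the bench, 125 mm long along x, 7 mm thick; origin under the middle; leave them

How it is judged:
By the outcome, as a careful person would: the job done as asked, in the order asked, and still so for the second after the job is handed in, with the robot touching nothing.
Of block1, block2, block3 only 1 to 3 are there at a start; the rules pass over those that are not, and their reading is None.
At some moment in a run one of block1, block2, block3 may be knocked a few centimetres aside while the robot is not near it.
It also fails if it takes over 210 s, if anything falls off the work surface, if the arm or the gripper's body presses on something with over 40 N, if the wrist force passes 120 N, or if a joint passes its speed limit or range.

## Working session

There is one attempt and no reset: what is moved stays moved. The work goes in short steps, Python scripts to look and compute and a shell command to move; the robot and the scene stay as the last step left them, time stands still between calls to the robot, and variables do not carry over. Pictures are saved under pics/ and viewed, at most 14 in all, crops included, and the job is handed in when it is done.

```bash
ls; mkdir -p pics; cat > h.py <<'E'
import numpy as np,cv2
from workcell import arm
def K(p):
    f=240/np.tan(np.radians(p["fovy"])/2); return f
def ray(p,uv,st=None):
    f=K(p); d=np.array([(uv[0]-p["cx"])/f,(uv[1]-p["cy"])/f,1.])
    if "rvec" in p:
        R=cv2.Rodrigues(np.array(p["rvec"],float))[0]; t=np.array(p["tvec"],float).ravel()
        return -R.T@t, R.T@d
    T=np.array(p["tool_from_camera"]); Rw=np.array(st["orientation"]); pw=np.array(st["tool_pos"])
    return pw+Rw@T[:3,3], Rw@(T[:3,:3]@d)
def at(p,uv,z,st=None):
    o,d=ray(p,uv,st); return o+d*(z-o[2])/d[2]
def proj(p,X,st=None):
    f=K(p);X=np.array(X,float)
    if "rvec" in p:
        c=cv2.Rodrigues(np.array(p["rvec"],float))[0]@X+np.array(p["tvec"],float).ravel()
    else:
        T=np.array(p["tool_from_camera"]); q=np.array(st["orientation"]).T@(X-np.array(st["tool_pos"]))
        c=T[:3,:3].T@(q-T[:3,3])
    return np.array([f*c[0]/c[2]+p["cx"],f*c[1]/c[2]+p["cy"]])
def two(p1,a,p2,b):
    o1,d1=ray(p1,a);o2,d2=ray(p2,b)
    s=np.linalg.lstsq(np.c_[d1,-d2],o2-o1,rcond=None)[0]
    return (o1+d1*s[0]+o2+d2*s[1])/2, np.linalg.norm(o1+d1*s[0]-o2-d2*s[1])
def save(p,n): cv2.imwrite("pics/"+n,cv2.cvtColor(p["frame"],cv2.COLOR_RGB2BGR))
E
python3 - <<'E'
from h import *
np.set_printoptions(precision=4,suppress=True)
s=arm.sense();print(s["clock"],s["tool_pos"],np.array(s["orientation"]))
P={n:arm.grab_frame(n) for n in("scene","top")}
for n,p in P.items():
    save(p,n+"0.png")
    o,_=ray(p,(0,0));print(n,o,p["fovy"])
    for q in["nest","block1","deburrer","stand_top","bin_tab","bin_hinge","bin_in","rack","plug_gauge","solvent","caliper","tweezers"]:
        print(n,q,[(np.round(m["xy"],1).tolist(),round(m["conf"],2)) for m in arm.mark_of(p,q)][:5])
E
```

```text
pics
0.0 [ 0.2729 -0.5892  0.2081] [[ 0.9073  0.4204 -0.0009]
 [ 0.4204 -0.9073  0.0017]
 [-0.0001 -0.0019 -1.    ]]
scene [ 0.7994 -0.5552  1.1521] 42.37302860979326
scene nest [([249.4, 262.1], 0.8)]
scene block1 [([254.9, 257.1], 0.77), ([332.8, 204.8], 0.6)]
scene deburrer [([331.0, 258.0], 0.74)]
scene stand_top [([333.0, 252.6], 0.63)]
scene bin_tab [([272.3, 398.2], 0.97)]
scene bin_hinge [([397.8, 239.7], 0.68)]
scene bin_in []
scene rack [([273.3, 397.9], 0.47)]
scene plug_gauge [([285.3, 316.2], 0.83)]
scene solvent [([393.7, 236.8], 0.89)]
scene caliper [([403.6, 325.8], 0.74), ([250.5, 259.4], 0.46)]
scene tweezers [([217.7, 327.4], 0.76)]
top [0.5441 0.093  1.1235] 52.867896627656336
top nest [([322.2, 302.5], 0.69)]
top block1 [([232.0, 245.6], 0.93), ([319.2, 305.2], 0.82), ([309.3, 229.0], 0.54)]
top deburrer [([310.4, 226.4], 0.8)]
top stand_top [([314.5, 227.2], 0.94)]
top bin_tab [([509.8, 213.8], 0.78)]
top bin_hinge [([475.0, 221.4], 0.95)]
top bin_in []
top rack [([474.7, 219.3], 0.77), ([312.4, 228.0], 0.19)]
top plug_gauge [([368.2, 255.9], 0.48), ([348.8, 151.1], 0.48)]
top solvent [([257.5, 179.0], 0.61)]
top caliper [([348.4, 149.2], 0.8)]
top tweezers [([398.8, 310.4], 0.81)]
```

View pics/scene0.png

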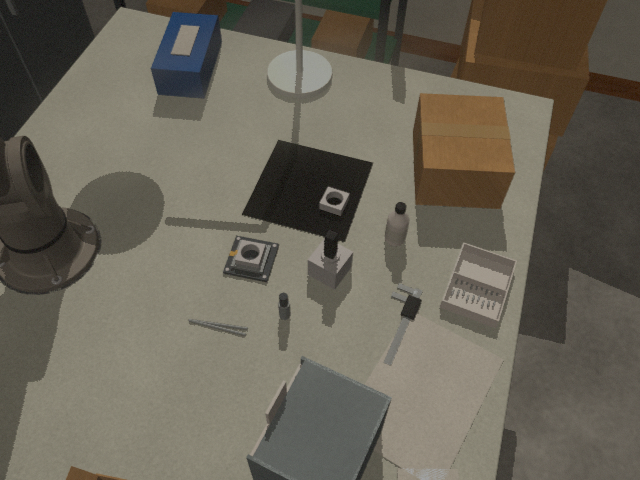

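View pics/top0.png

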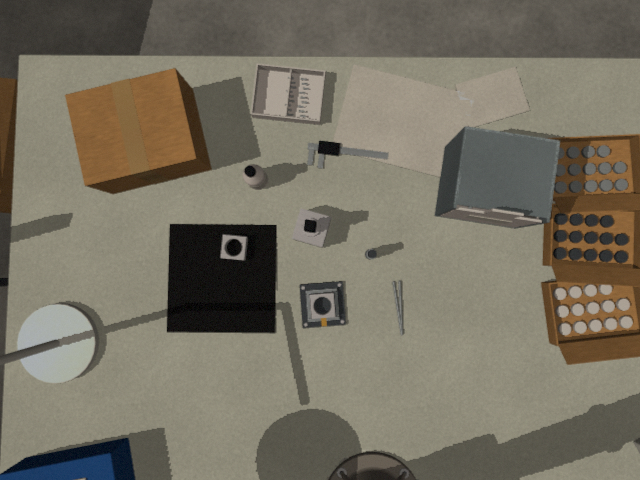

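The scene shows the nest with its block (250,256; brass mark 232,253), one block on the mat (334,200), the tool in its stand (331,255) and the rack with the tab at (275,403). The top view shows the same layout: nest (323,305) with mark (324,322), mat block (233,247), tool (311,226) and rack front edge (495,213). There is only one extra block.

```bash
python3 - <<'E'
from h import *
np.set_printoptions(precision=4,suppress=True)
S=arm.grab_frame("scene");T=arm.grab_frame("top")
def rect(p,q,z):
    for m in arm.trace(p,q)[:3]:
        c,_=cv2.findContours(m["region"].astype(np.uint8),0,1)
        c=max(c,key=cv2.contourArea)[:,0].astype(float)
        w=np.array([at(p,u,z)[:2] for u in c]).astype(np.float32)
        r=cv2.minAreaRect(w); print(q,z,np.round(r[0],4),np.round(r[1],4),round(r[2],1),round(m["conf"],2),c.mean(0).round())
rect(T,"block1",.024);rect(T,"nest",.012);rect(T,"rack",.177);rect(T,"deburrer",.13);rect(T,"stand_top",.06);rect(T,"bin_tab",.2)
print("tab",two(S,arm.mark_of(S,"bin_tab")[0]["xy"],T,arm.mark_of(T,"bin_tab")[0]["xy"]))
print("hinge",at(T,arm.mark_of(T,"bin_hinge")[0]["xy"],.012))
for a in[(461,209),(545,222)]: print(at(T,a,.195))
print("stand",at(T,arm.mark_of(T,"stand_top")[0]["xy"],.06),at(S,arm.mark_of(S,"stand_top")[0]["xy"],.06))
print("mark",at(T,(324,322),.008),at(S,(232,253),.008),"gauge",at(T,(371,254),.08),at(T,(257,172),.12))
E
```

```text
block1 0.024 [0.5707 0.317 ] [0.0602 0.0558] 85.1 0.86 [234. 247.]
block1 0.024 [0.4403 0.1153] [0.0558 0.0541] 5.2 0.65 [322. 305.]
nest 0.012 [0.4413 0.1143] [0.1007 0.1011] 4.8 0.91 [323. 304.]
nest 0.012 [ 0.6446 -0.2739] [0.2254 0.0391] 83.5 0.2 [492. 217.]
rack 0.177 [ 0.7077 -0.23  ] [0.2255 0.1861] 81.4 0.8 [499. 179.]
deburrer 0.13 [0.6099 0.1394] [0.0336 0.035 ] 45.5 0.68 [310. 227.]
deburrer 0.13 [ 0.6339 -0.235 ] [0.1972 0.0318] 83.7 0.16 [492. 217.]
stand_top 0.06 [0.6132 0.1404] [0.0707 0.0702] 74.5 0.82 [311. 228.]
bin_tab 0.2 [ 0.6293 -0.2103] [0.1905 0.0302] 82.2 0.93 [491. 217.]
tab (array([ 0.6386, -0.24  ,  0.2131]), np.float64(0.0004543410041192628))
hinge [ 0.6341 -0.2296  0.012 ]
[ 0.6431 -0.154   0.195 ]
[ 0.6192 -0.3151  0.195 ]
stand [0.618  0.1386 0.06  ] [0.6098 0.1405 0.06  ]
mark [0.4008 0.1113 0.008 ] [0.3972 0.1133 0.008 ] gauge [0.5563 0.01   0.08  ] [0.7259 0.2529 0.12  ]
```

```bash
python3 -m crank '{"linear":[[0,0,-4],[3,-3,-8],[6,-6,-12],[9,-9,-12],[12,-12,-12],[15,-15,-12],[18,-18,-12],[21,-21,-12],[24,-24,-12],[27,-27,-12]],"turn":[0,0,0,0.05,0.1,0.15,0.2,0.3,0.4,0.43]}' 1 && python3 - <<'E'
from h import *
s=arm.sense();R=np.array(s["orientation"]);print(s["tool_pos"],R, R.T@(np.array([.56,.11,.30])-s["tool_pos"])*100)
print(arm.grab_frame("wrist")["tool_from_camera"])
E
```

```text
clock: 2.95
tool_pos: [0.405, -0.2296, 0.3294]
orientation: [[1.0, 0.001, 0.001], [0.001, -1.0, -0.001], [0.001, 0.001, -1.0]]
contact_force: [0.4, 0.2, 0.1]
grip_width: 0.0854
grasp_force: 0.0
[ 0.40504628 -0.22963245  0.32942066] [[ 9.99998741e-01  1.38249395e-03  7.79071934e-04]
 [ 1.38302938e-03 -9.99998808e-01 -6.87152866e-04]
 [ 7.78121020e-04  6.88229480e-04 -9.99999460e-01]] [ 15.5400349  -33.94380755   2.93079854]
[[-1.56095026e-03 -9.62350300e-01 -2.71807769e-01  6.88729079e-02]
 [ 9.99998660e-01 -1.36812676e-03 -8.98910932e-04  4.84432192e-04]
 [ 4.93199724e-04 -2.71808808e-01  9.62351146e-01 -1.64711032e-01]
 [ 0.00000000e+00  0.00000000e+00  0.00000000e+00  1.00000000e+00]]
```

```bash
python3 -m crank '{"linear":[[3,-4,0],[6,-8,0],[9,-12,0],[12,-16,0],[15,-20.5,0],[17,-25,0],[19,-29,0],[19.5,-33,0],[19.5,-37,0],[19.5,-37,0]],"turn":[0,0,0,0,0,0,0,0,0,0]}' && python3 -m crank '{"linear":[[0,0,0],[0,0,0],[0,0,0]],"turn":[0,0,0]}' >/dev/null; python3 - <<'E'
from h import *
np.set_printoptions(precision=4,suppress=True)
s=arm.sense();p=arm.grab_frame("wrist");save(p,"w1.png");print(s["tool_pos"],p["fovy"])
for q in("deburrer","stand_top"):
    for m in arm.mark_of(p,q)[:2]: print(q,m, at(p,m["xy"],.06,s))
t=arm.trace(p,"deburrer");print(t[0]["rect"],t[0]["conf"])
E
```

```text
clock: 4.0
tool_pos: [0.5967, 0.1479, 0.3289]
orientation: [[1.0, 0.016, -0.001], [0.016, -1.0, 0.005], [-0.001, -0.005, -1.0]]
contact_force: [-0.0, 0.8, 0.3]
grip_width: 0.0855
grasp_force: 0.0
[0.5987 0.1373 0.3291] 68.39498340875613
deburrer {'xy': [312.0, 177.6], 'conf': 0.9} [0.6187 0.1417 0.06  ]
stand_top {'xy': [311.7, 179.4], 'conf': 0.62} [0.6165 0.1421 0.06  ]
[313.2, 180.9, 32.0, 39.7] 0.78
```

View pics/w1.png

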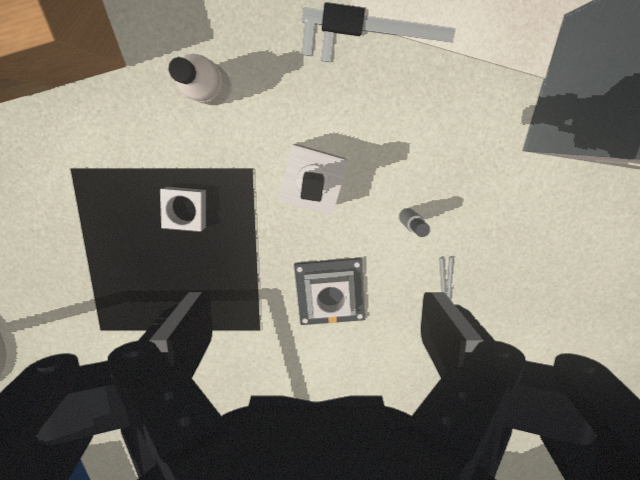

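The wrist picture shows the tool handle at (312,187) on the stand, the nest at (330,296), and the mat block at (183,209). I'll take a closer look at the handle's yaw.

```bash
python3 - <<'E'
from h import *
im=cv2.imread("pics/w1.png")[130:225,270:360]
im=cv2.resize(im,None,fx=6,fy=6,interpolation=cv2.INTER_CUBIC)
cv2.imwrite("pics/c1.png",np.clip(im.astype(float)*2.5,0,255).astype(np.uint8))
E
```

```text
(no output)
```

View pics/c1.png

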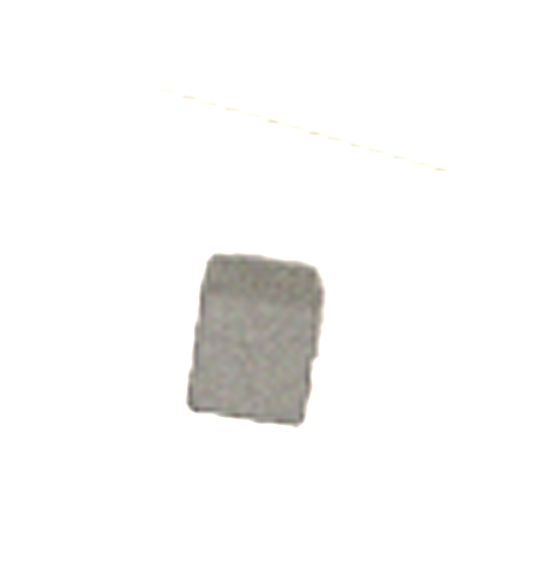

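The crop shows the handle's top face, near edge from (190,408) to (303,424) in crop pixels, so its yaw is about -7.6°. Its centre is at about (312.3,190).

```bash
python3 - <<'E'
from h import *
np.set_printoptions(precision=4,suppress=True)
s=arm.sense();p=arm.grab_frame("wrist");R=np.array(s["orientation"])
C=[(301.7,198.),(320.3,200.6)]
a,b=[at(p,c,.136,s) for c in C];print(a,b,np.linalg.norm(a-b))
u=(b-a)/np.linalg.norm(b-a); n=np.array([-u[1],u[0],0]); ctr=(a+b)/2+n*.011; print(ctr,np.degrees(np.arctan2(n[1],n[0])))
print(s["tool_pos"],R,R.T@(ctr-s["tool_pos"])*100)
# nest/block
for q in("nest","block1"):
  for t in arm.trace(p,q)[:2]: print(q,t["rect"],at(p,t["rect"][:2],.03,s))
E
```

```text
[0.6063 0.1529 0.136 ] [0.6036 0.1338 0.136 ] 0.01920972579423259
[0.6158 0.1418 0.136 ] -7.990111824878769
[0.5984 0.1385 0.3292] [[ 1.      0.0024  0.0002]
 [ 0.0024 -1.     -0.0003]
 [ 0.0002  0.0003 -1.    ]] [ 1.7364 -0.3372 19.3175]
nest [333.8, 290.8, 72.9, 70.9] [0.4546 0.1127 0.03  ]
nest [331.8, 297.8, 38.8, 44.4] [0.4437 0.1154 0.03  ]
block1 [333.4, 297.1, 38.3, 40.5] [0.4448 0.1132 0.03  ]
block1 [202.1, 78.4, 60.8, 53.4] [0.7344 0.2765 0.03  ]
```

```bash
python3 -m crank '{"linear":[[0.8,-0.1,3],[1.7,-0.3,6],[1.7,-0.3,9],[1.7,-0.3,12],[1.7,-0.3,15],[1.7,-0.3,17],[1.7,-0.3,19],[1.7,-0.3,20.5],[1.7,-0.3,21.5],[1.7,-0.3,22.1]],"turn":[0.05,0.1,0.14,0.14,0.14,0.14,0.14,0.14,0.14,0.14]}' 1
python3 -m crank '{"linear":[[0,0,0],[0,0,0],[0,0,0],[0,0,0],[0,0,0],[0,0,0],[0,0,0],[0,0,0]],"turn":[0,0,0,0,0,0,0,0]}' 0 60
```

```text
clock: 5.65
tool_pos: [0.6152, 0.1424, 0.1074]
orientation: [[0.991, -0.136, -0.0], [-0.136, -0.991, -0.0], [-0.0, 0.0, -1.0]]
contact_force: [-0.4, -1.1, 0.6]
grip_width: 0.0854
grasp_force: 0.0
clock: 6.45
tool_pos: [0.6159, 0.1424, 0.109]
orientation: [[0.991, -0.136, 0.001], [-0.136, -0.991, -0.0], [0.001, -0.0, -1.0]]
contact_force: [-0.3, -1.1, 5.8]
grip_width: 0.0196
grasp_force: 59.0
```

```bash
python3 -m crank '{"linear":[[0,0,-1],[0,0,-3],[0,0,-5],[0,0,-7],[0,0,-9],[0,0,-11],[0,0,-13],[-1,0.3,-14],[-3,0.7,-14],[-5,1.2,-14]],"turn":[0,0,0,0,0,0,0,0,0,0]}'
python3 -m crank '{"linear":[[-2,0.5,0],[-4.5,1,0],[-7,1.6,0],[-9,2,0],[-11,2.5,0],[-12.5,2.9,0],[-13.2,3,0],[-13.2,3,0],[-13.2,3,0],[-13.2,3,0]],"turn":[0,-0.03,-0.06,-0.1,-0.137,-0.137,-0.137,-0.137,-0.137,-0.137]}'
python3 - <<'E'
from h import *
np.set_printoptions(precision=4,suppress=True)
s=arm.sense();p=arm.grab_frame("wrist");save(p,"w2.png")
R=np.array(s["orientation"]);print(s["tool_pos"],R)
for q in("nest","block0"):
  for t in arm.trace(p,q)[:2]: print(q,t["conf"],t["rect"],at(p,t["rect"][:2],.03,s))
m=arm.mark_of(p,"blade_tip");print(m[:2],proj(p,np.array(s["tool_pos"])+R[:,2]*.094,s))
E
```

```text
clock: 7.45
tool_pos: [0.5624, 0.1375, 0.2477]
orientation: [[0.991, -0.135, -0.001], [-0.135, -0.991, 0.0], [-0.001, 0.0, -1.0]]
contact_force: [0.4, -0.1, -1.1]
grip_width: 0.0194
grasp_force: 58.9
clock: 8.45
tool_pos: [0.4299, 0.1257, 0.248]
orientation: [[1.0, 0.001, 0.0], [0.001, -1.0, 0.0], [0.0, -0.0, -1.0]]
contact_force: [0.2, 0.3, -1.7]
grip_width: 0.0194
grasp_force: 58.9
[0.4299 0.1257 0.248 ] [[ 1.      0.0006  0.0001]
 [ 0.0006 -1.      0.0004]
 [ 0.0001 -0.0004 -1.    ]]
nest 0.93 [324.7, 186.0, 95.2, 94.0] [0.4466 0.1161 0.03  ]
block0 0.7 [325.1, 191.6, 49.9, 50.8] [0.4405 0.1157 0.03  ]
block0 0.64 [127.8, 61.5, 65.0, 70.3] [0.5698 0.3116 0.03  ]
[] [315.7008 230.3479]
```

View pics/w2.png

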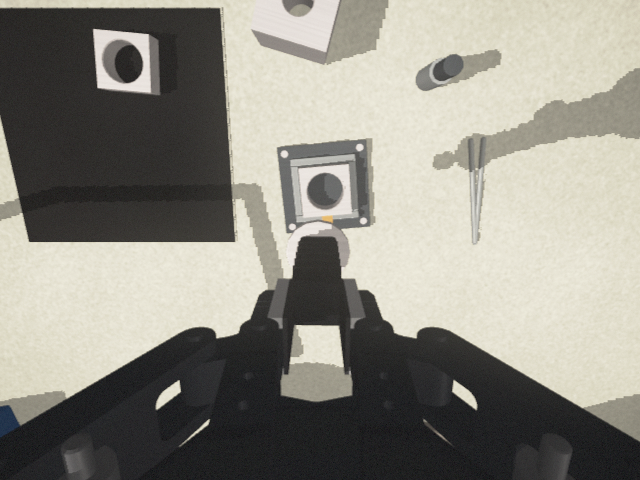

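The tool is held upright, with its flange at (318,245). The bore in the nest is at about (325,190) and the brass mark at (327,219).

```bash
python3 - <<'E'
from h import *
np.set_printoptions(precision=4,suppress=True)
s=arm.sense();p=arm.grab_frame("wrist");R=np.array(s["orientation"]);P=np.array(s["tool_pos"])
g=cv2.cvtColor(p["frame"],cv2.COLOR_RGB2GRAY)
x0,y0=304,170;c=g[y0:y0+42,x0:x0+44];print(c[21,::3],c[::3,21])
th=170
b=(c<th).astype(np.uint8)
n,l,st,ce=cv2.connectedComponentsWithStats(b)
k=l[20,21];ct=max(cv2.findContours((l==k).astype(np.uint8),0,1)[0],key=cv2.contourArea)
w=np.array([at(p,u+[x0,y0],.03,s)[:2] for u in ct[:,0].astype(float)]).astype(np.float32)
e=cv2.fitEllipse(w);print("bore",e, cv2.minEnclosingCircle(w))
f=[proj(p,P+R@np.array([.02*np.cos(a),.02*np.sin(a),.046]),s) for a in np.arange(0,6.28,.785)]
print("flange pred",np.round(f,1))
v=p["frame"].copy()
for a in np.arange(0,6.28,.1):
    for q,co in((P+R@np.array([.02*np.cos(a),.02*np.sin(a),.049]),(255,0,0)),(np.array([e[0][0]+.02*np.cos(a),e[0][1]+.02*np.sin(a),.03]),(0,255,0))):
        u=proj(p,q,s); v[int(round(u[1])),int(round(u[0]))]=co
cv2.imwrite("pics/c2.png",cv2.resize(v[130:280,260:390,::-1],None,fx=4,fy=4,interpolation=cv2.INTER_NEAREST))
E
```

```text
[230 129  82  84  82  82  82  88 109 110 105 107 104 196 228] [230  98 108 108 106 109 109  88  83  82  84  81 113 169]
bore ((0.44129228591918945, 0.1162400171160698), (0.03842015936970711, 0.03931101784110069), 75.71612548828125) ((0.4410780966281891, 0.11623938381671906), 0.020309679210186005)
flange pred [[315.5 218.9]
 [338.5 228.2]
 [347.5 250. ]
 [337.8 271.1]
 [315.7 279.6]
 [293.5 271.2]
 [283.7 250.2]
 [292.5 228.3]]
```

View pics/c2.png

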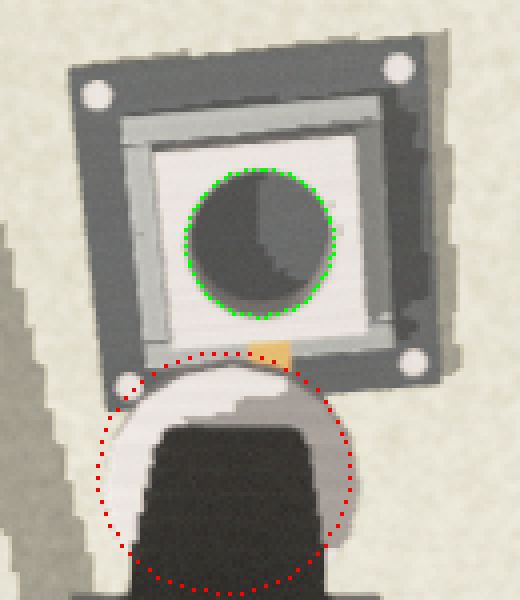

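The crop shows the bore fit sitting well. The flange appears slightly below and right of the prediction, so I'll solve for that offset and for the pocket centre.

```bash
python3 - <<'E'
from h import *
from scipy.optimize import least_squares as LS
np.set_printoptions(precision=4,suppress=True)
s=arm.sense();p=arm.grab_frame("wrist");R=np.array(s["orientation"]);P=np.array(s["tool_pos"])
px=lambda a:np.array([((x+.5)/4+260-.5,(y+.5)/4+130-.5) for x,y in a])
C=px([(68,68),(424,37),(440,382),(108,410)])
loc=np.array([(50,50),(50,-50),(-50,-50),(-50,50)])/1e3
def f(v):
    c,w=np.cos(v[2]),np.sin(v[2])
    return np.concatenate([proj(p,(v[0]+c*a-w*b,v[1]+w*a+c*b,.008),s)-u for (a,b),u in zip(loc,C)])
r=LS(f,[.44,.115,.08]);print("nest",r.x[:2],np.degrees(r.x[2]),r.fun)
D=px([(170,380),(200,369),(230,366),(260,368),(290,376)]);E=px([(357,470),(355,500)])
def res(v):
    out=[]
    for Q,z in((D,.049),(E,.043)):
        for u in Q:
            o,d=ray(p,u,s); o=R.T@(o-P);d=R.T@d; q=o+d*(z-o[2])/d[2]
            out.append(np.hypot(q[0]-v[0],q[1]-v[1])-.02)
    return out
r2=LS(res,[0,0]);print("tool axis in TCP frame",r2.x,np.array(r2.fun))
E
```

```text
nest [0.4417 0.1157] 4.926751726082012 [-0.4758 -0.3355  0.4971 -0.6728  0.5765  0.5863 -0.6063  0.646 ]
tool axis in TCP frame [-0.0019  0.0009] [-0.0002 -0.0002 -0.0002  0.      0.0005  0.0002 -0.0005]
```

```bash
python3 -m crank '{"linear":[[-0.1,0.5,1],[-0.1,1,3],[-0.1,1,5],[-0.1,1,7],[-0.1,1,9],[-0.1,1,10.5],[-0.1,1,11.3],[-0.1,1,11.5],[-0.1,1,11.5],[-0.1,1,11.5]],"turn":[0,0,0,0,0,0,0,0,0,0]}'
python3 -m crank '{"linear":[[0,0,0],[0,0,0],[0,0,0]],"turn":[0,0,0]}'
python3 - <<'E'
from h import *
np.set_printoptions(precision=4,suppress=True)
for i in range(3):
    s=arm.sense();p=arm.grab_frame("wrist");print(s["tool_pos"],s["contact_force"])
save(p,"w3.png")
p=arm.grab_frame("top")
v=cv2.resize(p["frame"][270:340,285:365],None,fx=6,fy=6,interpolation=cv2.INTER_CUBIC)
w=cv2.imread("pics/w3.png")[60:300,220:430]
cv2.imwrite("pics/c3.png",np.hstack([cv2.resize(v[:,:,::-1],(380,420)),cv2.resize(w,(380,420))]))
E
```

```text
clock: 9.75
tool_pos: [0.4289, 0.1157, 0.1338]
orientation: [[1.0, 0.001, 0.002], [0.001, -1.0, 0.0], [0.002, -0.0, -1.0]]
contact_force: [-1.1, -0.4, -1.7]
grip_width: 0.0198
grasp_force: 58.9
clock: 10.05
tool_pos: [0.4285, 0.1156, 0.1334]
orientation: [[1.0, 0.001, 0.001], [0.001, -1.0, -0.0], [0.001, 0.0, -1.0]]
contact_force: [0.9, 0.4, -1.4]
grip_width: 0.0194
grasp_force: 58.9
[0.4285 0.1156 0.1334] [ 0.8726  0.4265 -1.4211]
[0.4284 0.1156 0.1333] [ 0.4002 -0.7444 -0.9212]
[0.4284 0.1156 0.1332] [-0.6013  0.2448 -1.4887]
```

View pics/c3.png

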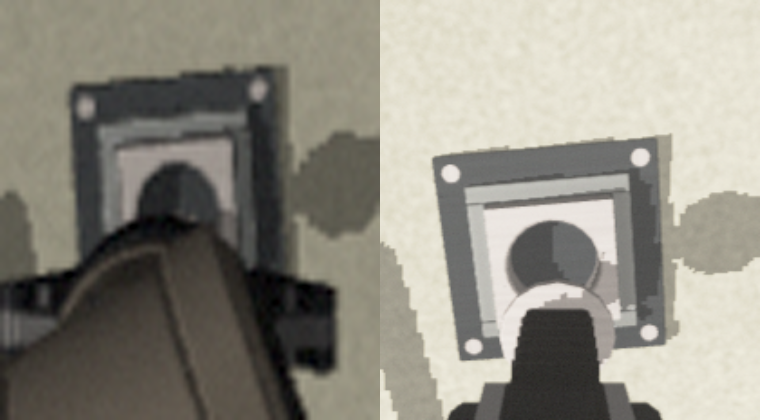

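The right crop shows the flange over the mark side of the bore. Now I lower the tool onto the edge slowly.

```bash
python3 -m crank '{"linear":[[0,0,0.4],[0,0,0.8],[0,0,1.1],[0,0,1.2],[0,0,1.3],[0,0,1.4],[0,0,1.5],[0,0,1.6],[0,0,1.6],[0,0,1.6]],"turn":[0,0,0,0,0,0,0,0,0,0]}'
python3 - <<'E'
from h import *
F=[];
for i in range(8):
    s=arm.sense();p=arm.grab_frame("wrist");F.append(s["contact_force"])
print(s["tool_pos"],np.mean(F,0),np.std(F,0))
save(p,"w4.png")
E
```

```text
clock: 11.25
tool_pos: [0.4285, 0.1157, 0.1173]
orientation: [[1.0, 0.001, 0.001], [0.001, -1.0, 0.0], [0.001, -0.0, -1.0]]
contact_force: [0.2, 0.5, -0.2]
grip_width: 0.0197
grasp_force: 59.1
[0.42834825 0.11561288 0.11712161] [ 0.23447167 -0.11229864  0.02611514] [0.41571089 0.46093947 0.26029524]
```

```bash
cat > f.py <<'E'
from h import *
F=[]
for i in range(8):
    s=arm.sense();arm.grab_frame("wrist");F.append(s["contact_force"])
print(np.round(s["tool_pos"],4),np.mean(F,0).round(2))
E
python3 -m crank '{"linear":[[0,0,0.05],[0,0,0.1],[0,0,0.1]],"turn":[0,0,0]}'|head -2; python3 f.py
python3 -m crank '{"linear":[[0,0,0.05],[0,0,0.1],[0,0,0.1]],"turn":[0,0,0]}'|head -2; python3 f.py
```

```text
clock: 11.95
tool_pos: [0.4283, 0.1156, 0.116]
[0.4283 0.1156 0.1161] [0.14 0.17 0.52]
clock: 12.65
tool_pos: [0.4283, 0.1156, 0.115]
[0.4283 0.1156 0.1151] [0.4  0.18 0.93]
```

```bash
python3 - <<'E'
import numpy as np
c=np.array([0.,0.]);P=lambda k:np.array([1.5*np.cos(np.radians(184.9-3*k)),-1.5*np.sin(np.radians(184.9-3*k))])
c=P(0)
for n in range(13):
    r=[np.round(P(10*n+i+1)-c,2) for i in range(10)]
    print("["+",".join(f"[{a[0]+0:g},{a[1]+0:g},0]" for a in r)+"]"); c=c+r[-1]
E
```

```text
[[0,-0.08,0],[-0.01,-0.16,0],[0,-0.24,0],[0.01,-0.31,0],[0.02,-0.39,0],[0.03,-0.47,0],[0.05,-0.54,0],[0.08,-0.62,0],[0.1,-0.69,0],[0.14,-0.76,0]]
[[0.03,-0.07,0],[0.07,-0.14,0],[0.11,-0.21,0],[0.16,-0.27,0],[0.21,-0.33,0],[0.26,-0.39,0],[0.31,-0.45,0],[0.37,-0.5,0],[0.43,-0.55,0],[0.5,-0.6,0]]
[[0.06,-0.04,0],[0.13,-0.08,0],[0.2,-0.12,0],[0.27,-0.15,0],[0.34,-0.18,0],[0.42,-0.2,0],[0.49,-0.22,0],[0.57,-0.24,0],[0.65,-0.25,0],[0.73,-0.26,0]]
[[0.07,-0.01,0],[0.15,-0.01,0],[0.23,0,0],[0.31,0,0],[0.39,0.02,0],[0.46,0.03,0],[0.54,0.05,0],[0.62,0.07,0],[0.69,0.1,0],[0.76,0.13,0]]
[[0.07,0.04,0],[0.14,0.08,0],[0.21,0.12,0],[0.27,0.17,0],[0.33,0.21,0],[0.39,0.27,0],[0.45,0.32,0],[0.5,0.38,0],[0.55,0.44,0],[0.59,0.5,0]]
[[0.05,0.07,0],[0.09,0.14,0],[0.12,0.21,0],[0.16,0.28,0],[0.18,0.35,0],[0.21,0.43,0],[0.23,0.5,0],[0.25,0.58,0],[0.26,0.66,0],[0.27,0.73,0]]
[[0,0.08,0],[0,0.16,0],[0,0.24,0],[-0.01,0.32,0],[-0.02,0.39,0],[-0.03,0.47,0],[-0.05,0.55,0],[-0.08,0.62,0],[-0.11,0.7,0],[-0.14,0.77,0]]
[[-0.03,0.07,0],[-0.07,0.14,0],[-0.11,0.2,0],[-0.16,0.27,0],[-0.21,0.33,0],[-0.26,0.39,0],[-0.32,0.44,0],[-0.37,0.5,0],[-0.43,0.55,0],[-0.5,0.59,0]]
[[-0.06,0.05,0],[-0.13,0.09,0],[-0.2,0.12,0],[-0.27,0.15,0],[-0.34,0.18,0],[-0.42,0.21,0],[-0.5,0.23,0],[-0.57,0.24,0],[-0.65,0.26,0],[-0.73,0.27,0]]
[[-0.08,0,0],[-0.15,0,0],[-0.23,0,0],[-0.31,-0.01,0],[-0.39,-0.02,0],[-0.47,-0.04,0],[-0.54,-0.06,0],[-0.62,-0.08,0],[-0.69,-0.11,0],[-0.76,-0.14,0]]
[[-0.07,-0.03,0],[-0.14,-0.07,0],[-0.21,-0.12,0],[-0.27,-0.16,0],[-0.33,-0.21,0],[-0.39,-0.26,0],[-0.45,-0.32,0],[-0.5,-0.38,0],[-0.55,-0.44,0],[-0.6,-0.5,0]]
[[-0.04,-0.07,0],[-0.08,-0.13,0],[-0.11,-0.2,0],[-0.15,-0.27,0],[-0.18,-0.35,0],[-0.2,-0.42,0],[-0.22,-0.5,0],[-0.24,-0.57,0],[-0.25,-0.65,0],[-0.26,-0.73,0]]
[[0,-0.08,0],[-0.01,-0.16,0],[0,-0.24,0],[0.01,-0.31,0],[0.02,-0.39,0],[0.03,-0.47,0],[0.05,-0.54,0],[0.08,-0.62,0],[0.1,-0.69,0],[0.14,-0.76,0]]
```

```bash
cat > g.py <<'E'
from h import *
F=[]
for i in range(4):
    s=arm.sense();arm.grab_frame("wrist");F.append(s["contact_force"])
print(np.round(s["tool_pos"],4),np.mean(F,0).round(2))
E
python3 -m crank '{"linear":[[0,-0.08,0],[-0.01,-0.16,0],[0,-0.24,0],[0.01,-0.31,0],[0.02,-0.39,0],[0.03,-0.47,0],[0.05,-0.54,0],[0.08,-0.62,0],[0.1,-0.69,0],[0.14,-0.76,0]],"turn":[0,0,0,0,0,0,0,0,0,0]}'|sed -n '2p;4p'
python3 -m crank '{"linear":[[0.03,-0.07,0],[0.07,-0.14,0],[0.11,-0.21,0],[0.16,-0.27,0],[0.21,-0.33,0],[0.26,-0.39,0],[0.31,-0.45,0],[0.37,-0.5,0],[0.43,-0.55,0],[0.5,-0.6,0]],"turn":[0,0,0,0,0,0,0,0,0,0]}'|sed -n '2p;4p'; python3 g.py
```

```text
tool_pos: [0.4295, 0.123, 0.115]
contact_force: [1.3, -1.9, -0.2]
tool_pos: [0.4345, 0.129, 0.115]
contact_force: [-1.0, -2.0, -0.0]
[0.4346 0.1293 0.115 ] [-0.13 -2.33  0.57]
```

```bash

python3 -m crank '{"linear":[[0.06,-0.04,0],[0.13,-0.08,0],[0.2,-0.12,0],[0.27,-0.15,0],[0.34,-0.18,0],[0.42,-0.2,0],[0.49,-0.22,0],[0.57,-0.24,0],[0.65,-0.25,0],[0.73,-0.26,0]],"turn":[0,0,0,0,0,0,0,0,0,0]}'|sed -n '2p;4p'; python3 g.py
```

```text
tool_pos: [0.4418, 0.1318, 0.115]
contact_force: [-0.8, -1.6, 0.9]
[0.442  0.1319 0.1151] [-0.93 -1.96  0.89]
```

```bash

python3 -m crank '{"linear":[[0.07,-0.01,0],[0.15,-0.01,0],[0.23,0,0],[0.31,0,0],[0.39,0.02,0],[0.46,0.03,0],[0.54,0.05,0],[0.62,0.07,0],[0.69,0.1,0],[0.76,0.13,0]],"turn":[0,0,0,0,0,0,0,0,0,0]}'|sed -n '2p;4p'
python3 -m crank '{"linear":[[0.07,0.04,0],[0.14,0.08,0],[0.21,0.12,0],[0.27,0.17,0],[0.33,0.21,0],[0.39,0.27,0],[0.45,0.32,0],[0.5,0.38,0],[0.55,0.44,0],[0.59,0.5,0]],"turn":[0,0,0,0,0,0,0,0,0,0]}'|sed -n '2p;4p'; python3 g.py
```

```text
tool_pos: [0.4497, 0.1307, 0.1151]
contact_force: [-2.3, -0.9, 0.5]
tool_pos: [0.4554, 0.1256, 0.1151]
contact_force: [-2.5, 0.7, 0.8]
[0.4555 0.1254 0.1151] [-2.3   0.36  0.46]
```

```bash

python3 -m crank '{"linear":[[0.05,0.07,0.01],[0.09,0.14,0.02],[0.12,0.21,0.03],[0.16,0.28,0.03],[0.18,0.35,0.03],[0.21,0.43,0.03],[0.23,0.5,0.03],[0.25,0.58,0.03],[0.26,0.66,0.03],[0.27,0.73,0.03]],"turn":[0,0,0,0,0,0,0,0,0,0]}'|sed -n '2p;4p'
python3 -m crank '{"linear":[[0,0.08,0],[0,0.16,0],[0,0.24,0],[-0.01,0.32,0],[-0.02,0.39,0],[-0.03,0.47,0],[-0.05,0.55,0],[-0.08,0.62,0],[-0.11,0.7,0],[-0.14,0.77,0]],"turn":[0,0,0,0,0,0,0,0,0,0]}'|sed -n '2p;4p'
python3 g.py
python3 -m crank '{"linear":[[-0.03,0.07,0],[-0.07,0.14,0],[-0.11,0.2,0],[-0.16,0.27,0],[-0.21,0.33,0],[-0.26,0.39,0],[-0.32,0.44,0],[-0.37,0.5,0],[-0.43,0.55,0],[-0.5,0.59,0]],"turn":[0,0,0,0,0,0,0,0,0,0]}'|sed -n '2p;4p'
python3 g.py
```

```text
tool_pos: [0.4583, 0.1183, 0.1149]
contact_force: [-2.4, 1.4, 1.2]
tool_pos: [0.457, 0.1105, 0.1149]
contact_force: [-0.3, 2.2, 1.4]
[0.4569 0.1104 0.1149] [-1.12  2.22  1.39]
tool_pos: [0.4521, 0.1047, 0.1149]
contact_force: [-0.6, 3.5, 0.9]
[0.452  0.1046 0.1149] [-0.06  2.76  1.31]
```

```bash

python3 -m crank '{"linear":[[-0.06,0.05,-0.02],[-0.13,0.09,-0.04],[-0.2,0.12,-0.05],[-0.27,0.15,-0.06],[-0.34,0.18,-0.06],[-0.42,0.2,-0.06],[-0.5,0.22,-0.06],[-0.57,0.23,-0.06],[-0.65,0.25,-0.06],[-0.73,0.26,-0.06]],"turn":[0,0,0,0,0,0,0,0,0,0]}'|sed -n '2p;4p'
python3 g.py
python3 -m crank '{"linear":[[-0.08,0,0],[-0.15,0,0],[-0.23,0,0],[-0.31,-0.01,0],[-0.39,-0.02,0],[-0.47,-0.04,0],[-0.54,-0.06,0],[-0.62,-0.08,0],[-0.69,-0.11,0],[-0.76,-0.14,0]],"turn":[0,0,0,0,0,0,0,0,0,0]}'|sed -n '2p;4p'
python3 g.py
```

```text
tool_pos: [0.4448, 0.1019, 0.1155]
contact_force: [1.6, 1.9, 0.8]
[0.4446 0.1019 0.1154] [1.05 1.73 0.94]
tool_pos: [0.437, 0.1032, 0.1154]
contact_force: [1.9, 0.1, 1.4]
[0.4369 0.1033 0.1154] [1.66 0.64 0.86]
```

```bash

python3 -m crank '{"linear":[[-0.07,-0.03,0],[-0.14,-0.07,0],[-0.21,-0.12,0],[-0.27,-0.16,0],[-0.33,-0.21,0],[-0.39,-0.26,0],[-0.45,-0.32,0],[-0.5,-0.38,0],[-0.55,-0.44,0],[-0.6,-0.5,0]],"turn":[0,0,0,0,0,0,0,0,0,0]}'|sed -n '2p;4p'
python3 g.py
python3 -m crank '{"linear":[[-0.04,-0.07,0],[-0.08,-0.13,0.01],[-0.11,-0.2,0.01],[-0.15,-0.27,0.02],[-0.18,-0.35,0.02],[-0.2,-0.42,0.02],[-0.22,-0.5,0.02],[-0.24,-0.57,0.02],[-0.25,-0.65,0.02],[-0.26,-0.73,0.02]],"turn":[0,0,0,0,0,0,0,0,0,0]}'|sed -n '2p;4p'
python3 g.py
python3 -m crank '{"linear":[[0,-0.08,0],[-0.01,-0.16,0],[0,-0.24,0],[0.01,-0.31,0],[0.02,-0.39,0],[0.03,-0.47,0],[0.05,-0.54,0],[0.08,-0.62,0],[0.1,-0.69,0],[0.14,-0.76,0]],"turn":[0,0,0,0,0,0,0,0,0,0]}'|sed -n '1p;2p;4p'
```

```text
tool_pos: [0.4307, 0.1081, 0.1153]
contact_force: [1.6, -0.4, 1.2]
[0.4307 0.1083 0.1153] [ 1.69 -0.11  0.99]
tool_pos: [0.4281, 0.1154, 0.1151]
contact_force: [1.8, -1.1, -0.1]
[0.4282 0.1157 0.1151] [ 1.43 -0.84  0.24]
clock: 27.85
tool_pos: [0.4295, 0.1231, 0.1151]
contact_force: [0.7, -2.5, 1.0]
```

```bash

python3 -m crank '{"linear":[[0,0,-0.5],[0,0,-2],[0,0,-4],[0,0,-6],[0,0,-8],[0,0,-10],[0,0,-12],[0,0,-13],[2,-0.2,-13],[4,-0.4,-13]],"turn":[0,0,0,0,0,0,0,0,0,0]}'|sed -n 2p
python3 -m crank '{"linear":[[3,-0.3,0],[6,-0.6,0],[9,-0.9,0],[11.5,-1.2,0],[13.5,-1.4,0],[14.4,-1.5,0],[14.6,-1.5,0],[14.6,-1.5,0],[14.6,-1.5,0],[14.6,-1.5,0]],"turn":[0.03,0.06,0.1,0.137,0.137,0.137,0.137,0.137,0.137,0.137]}'
python3 - <<'E'
from h import *
np.set_printoptions(precision=4,suppress=True)
s=arm.sense();p=arm.grab_frame("wrist");save(p,"w5.png");R=np.array(s["orientation"])
print(s["tool_pos"],R,R.T@(np.array([.6159,.1424,.109])-s["tool_pos"])*100)
E
```

```text
tool_pos: [0.4696, 0.1278, 0.2453]
clock: 29.85
tool_pos: [0.6149, 0.1425, 0.2455]
orientation: [[0.991, -0.135, 0.0], [-0.135, -0.991, -0.0], [0.0, 0.0, -1.0]]
contact_force: [-0.7, 0.1, -1.4]
grip_width: 0.0197
grasp_force: 59.0
[0.6149 0.1425 0.2455] [[ 0.9908 -0.1354  0.0001]
 [-0.1354 -0.9908 -0.0004]
 [ 0.0001  0.0004 -1.    ]] [ 0.0994 -0.0102 13.652 ]
```

```bash

python3 -m crank '{"linear":[[0.1,0,2],[0.1,0,4],[0.1,0,6],[0.1,0,8],[0.1,0,9.5],[0.1,0,11],[0.1,0,12],[0.1,0,13],[0.1,0,13.4],[0.1,0,13.4]],"turn":[0,0,0,0,0,0,0,0,0,0]}'
python3 -m crank '{"linear":[[0,0,0.1],[0,0,0.2],[0,0,0.2]],"turn":[0,0,0]}'
```

```text
clock: 30.9
tool_pos: [0.6165, 0.1422, 0.1107]
orientation: [[0.991, -0.136, -0.001], [-0.136, -0.991, -0.0], [-0.001, 0.0, -1.0]]
contact_force: [-0.2, -0.1, -1.1]
grip_width: 0.0195
grasp_force: 59.0
clock: 31.2
tool_pos: [0.6169, 0.1424, 0.1096]
orientation: [[0.991, -0.136, 0.001], [-0.136, -0.991, 0.0], [0.001, -0.0, -1.0]]
contact_force: [-0.5, -0.3, -1.1]
grip_width: 0.0192
grasp_force: 59.0
```

```bash

python3 -m crank '{"linear":[[0,0,0.05],[0,0,0.1],[0,0,0.1]],"turn":[0,0,0]}'|sed -n '2p;4p'
python3 -m crank '{"linear":[[0,0,0],[0,0,0],[0,0,0],[0,0,0],[0,0,0],[0,0,0],[0,0,0]],"turn":[0,0,0,0,0,0,0]}' 1
python3 -m crank '{"linear":[[0,0,-2],[0,0,-4],[0,0,-6],[0,0,-8],[0,0,-10],[0,0,-12],[0,0,-14],[0,0,-16],[0,0,-18],[0,0,-18]],"turn":[0,0,0,0,0,0,0,0,0,0]}'|sed -n 2p
python3 - <<'E'
from h import *
s=arm.sense();p=arm.grab_frame("wrist");print(s["tool_pos"])
t=arm.grab_frame("top");save(t,"t6.png")
v=cv2.resize(p["frame"][60:300,120:480],(540,360))
w=cv2.resize(t["frame"][190:290,210:350],(504,360),interpolation=cv2.INTER_CUBIC)
cv2.imwrite("pics/c6.png",cv2.resize(np.hstack([v,w]),(800,276))[:,:,::-1])
save(p,"w6.png")
for q in ("block1",):
  for m in arm.trace(p,q): print(m["conf"],m["rect"],at(p,m["rect"][:2],.02,s))
E
```

```text
tool_pos: [0.6172, 0.1423, 0.1091]
contact_force: [-0.9, -0.8, 3.3]
clock: 32.2
tool_pos: [0.6167, 0.1423, 0.1082]
orientation: [[0.991, -0.136, 0.0], [-0.136, -0.991, -0.0], [0.0, 0.0, -1.0]]
contact_force: [-0.7, -0.1, 0.3]
grip_width: 0.0853
grasp_force: 0.0
tool_pos: [0.6182, 0.1431, 0.2914]
[0.61819593 0.14313705 0.29144269]
0.88 [188.4, 249.3, 53.6, 51.3] [0.57052301 0.31739988 0.02      ]
0.87 [351.7, 321.0, 43.8, 46.8] [0.43894761 0.11896714 0.02      ]
```

View pics/c6.png

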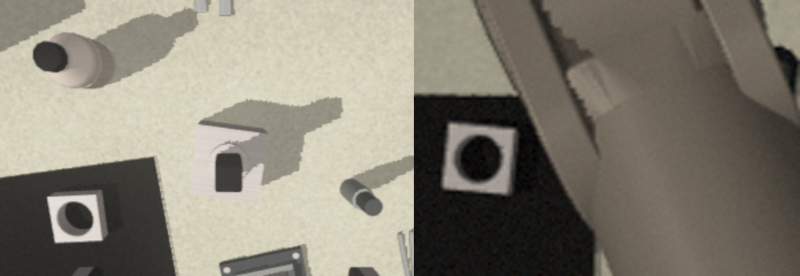

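The tool stands upright in its stand again, at (228,172) in the left half. Next is the bin: I'll move over near it and look at the tab.

```bash

python3 -m crank '{"linear":[[0,3,-1],[0,7,-2],[-0.5,11,-3],[-0.5,15,-4],[-1,19,-4],[-1,23,-4],[-1,27,-4],[-1,31,-4],[-1,34,-4],[-1,34.8,-4]],"turn":[0,0,0,0,0,0,0,0,0,0]}' 0 |sed -n 2p
python3 -m crank '{"linear":[[0,0,0],[0,0,0],[0,0,0]],"turn":[0,0,0]}'|sed -n 2p
python3 - <<'E'
from h import *
np.set_printoptions(precision=4,suppress=True)
s=arm.sense();p=arm.grab_frame("wrist");save(p,"w7.png");print(s["tool_pos"])
for q in("bin_tab","rack","bin_hinge"):
  print(q,[(m["xy"],m["conf"]) for m in arm.mark_of(p,q)[:2]])
m=arm.mark_of(p,"bin_tab")
if m: print(at(p,m[0]["xy"],.212,s))
E
```

```text
tool_pos: [0.5573, -0.2064, 0.3262]
tool_pos: [0.56, -0.1985, 0.328]
[ 0.56   -0.1985  0.328 ]
bin_tab [([354.2, 117.0], 0.85)]
rack [([339.6, 129.1], 0.8), ([353.6, 117.1], 0.35)]
bin_hinge [([338.6, 124.8], 0.59)]
[ 0.6381 -0.2382  0.212 ]
```

View pics/w7.png

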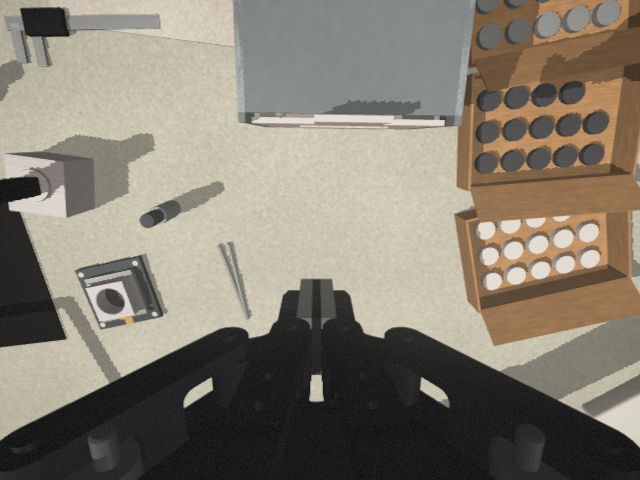

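The tab's top edge is at about (354,120), with the rack front along row 122, nearly parallel to the gripper. I'll hook closed fingers behind the tab.

```bash

python3 -m crank '{"linear":[[2,0.6,0],[4.5,1.2,1],[7,2,2],[9,2.5,4],[10.7,3,6],[10.7,3,8],[10.7,3,10],[10.7,3,11.5],[10.7,3,12.2],[10.7,3,12.2]],"turn":[0,0,0,0,0,0,0,0,0,0]}'
python3 -m crank '{"linear":[[-0.4,0,0],[-0.8,0,0],[-1.1,0,0],[-1.4,0,0],[-1.4,0,0]],"turn":[0,0,0,0,0]}'
```

```text
clock: 35.9
tool_pos: [0.6609, -0.2451, 0.2053]
orientation: [[0.991, -0.136, -0.002], [-0.136, -0.991, 0.0], [-0.002, -0.0, -1.0]]
contact_force: [0.7, 0.8, -0.7]
grip_width: 0.0001
grasp_force: 0.0
clock: 36.4
tool_pos: [0.6472, -0.2436, 0.2067]
orientation: [[0.991, -0.136, 0.0], [-0.136, -0.991, -0.001], [0.001, 0.0, -1.0]]
contact_force: [0.2, 0.6, 0.9]
grip_width: 0.0004
grasp_force: 0.0
```

```bash

python3 -m crank '{"linear":[[-0.3,0,0],[-0.6,0,0],[-0.9,0,0],[-1.2,0,0]],"turn":[0,0,0,0]}'
python3 -m crank '{"linear":[[-0.3,0,0],[-0.6,0,0],[-0.9,0,0],[-1.2,0,0]],"turn":[0,0,0,0]}'
```

```text
clock: 36.8
tool_pos: [0.6354, -0.2418, 0.2062]
orientation: [[0.991, -0.136, -0.0], [-0.136, -0.991, -0.0], [-0.0, 0.0, -1.0]]
contact_force: [0.1, 0.4, -0.0]
grip_width: -0.0004
grasp_force: 0.0
clock: 37.2
tool_pos: [0.6236, -0.2401, 0.2062]
orientation: [[0.991, -0.136, 0.0], [-0.136, -0.991, -0.0], [0.0, 0.0, -1.0]]
contact_force: [-0.2, 0.5, -0.6]
grip_width: 0.0001
grasp_force: 0.0
```

```bash
python3 - <<'E'
from h import *
s=arm.sense();p=arm.grab_frame("scene");q=arm.grab_frame("wrist")
v=cv2.resize(p["frame"][330:480,200:420],(440,300),interpolation=cv2.INTER_CUBIC)
w=cv2.resize(q["frame"][60:330,170:500],(360,300))
cv2.imwrite("pics/c8.png",np.hstack([v,w])[:,:,::-1])
print(arm.mark_of(q,"bin_tab")[:2],arm.mark_of(p,"bin_tab")[:2])
E
```

```text
[{'xy': [305.4, 254.3], 'conf': 0.79}] [{'xy': [275.3, 397.3], 'conf': 0.82}]
```

View pics/c8.png

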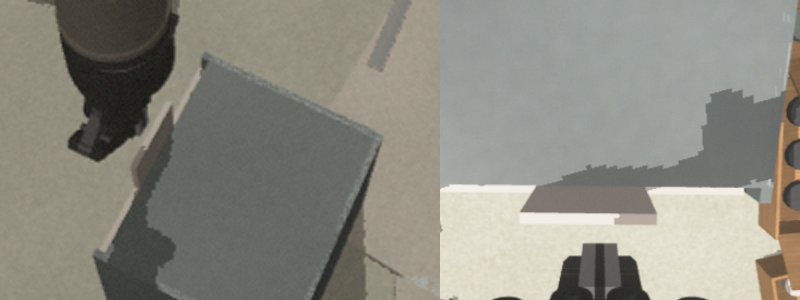

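```bash
python3 - <<'E'
from h import *
np.set_printoptions(precision=4,suppress=True)
s=arm.sense();p=arm.grab_frame("scene");q=arm.grab_frame("wrist");R=np.array(s["orientation"])
a=arm.mark_of(q,"bin_tab")[0]["xy"];b=arm.mark_of(p,"bin_tab")[0]["xy"]
o1,d1=ray(q,a,s);o2,d2=ray(p,b)
k=np.linalg.lstsq(np.c_[d1,-d2],o2-o1,rcond=None)[0]
X=o1+d1*k[0];print(X,o2+d2*k[1],"closed-z guess",at(q,a,.212,s))
print(s["tool_pos"],R.T@(X-s["tool_pos"])*100)
# tab edge corners in wrist: crop->image
f=lambda u,v:(170+(u-440)*330/360,60+v*270/300)
for u in((520,213),(656,216),(520,224),(535,186),(645,186)): print(u,at(q,f(*u),.212,s),at(q,f(*u),.177,s))
E
```

```text
[ 0.6377 -0.237   0.205 ] [ 0.6297 -0.2325  0.208 ] closed-z guess [ 0.64   -0.2376  0.212 ]
[ 0.6238 -0.2402  0.2063] [ 1.3298 -0.5047  0.1268]
(520, 213) [ 0.6445 -0.2086  0.212 ] [ 0.634  -0.1995  0.177 ]
(656, 216) [ 0.635 -0.267  0.212] [ 0.6225 -0.2707  0.177 ]
(520, 224) [ 0.6396 -0.2076  0.212 ] [ 0.628  -0.1983  0.177 ]
(535, 186) [ 0.6553 -0.2172  0.212 ] [ 0.6472 -0.21    0.177 ]
(645, 186) [ 0.6489 -0.2636  0.212 ] [ 0.6394 -0.2666  0.177 ]
```

```bash
python3 - <<'E'
from h import *
np.set_printoptions(precision=4,suppress=True)
s=arm.sense();p=arm.grab_frame("scene");q=arm.grab_frame("wrist");t=arm.grab_frame("top")
P=np.array(s["tool_pos"]);R=np.array(s["orientation"])
for z in(.014,0): print(proj(p,P+R[:,2]*z),proj(q,P+R[:,2]*z,s))
for X in((.638,-.239,.212),(.595,-.234,.205)): print(X,proj(p,X),proj(q,X,s),proj(t,X))
v=np.vstack([cv2.resize(p["frame"][360:450,220:330],(440,360),interpolation=cv2.INTER_CUBIC)])
w=cv2.resize(q["frame"][200:300,250:372],(440,360),interpolation=cv2.INTER_CUBIC)
x=cv2.resize(t["frame"][180:250,430:570],(720,360),interpolation=cv2.INTER_CUBIC)[:, :]
cv2.imwrite("pics/c9.png",cv2.resize(np.hstack([v,w,x]),(800,180))[:,:,::-1]) if 0 else cv2.imwrite("pics/c9.png",np.vstack([np.hstack([v,w])[:300],cv2.resize(x,(880,300))])[:,:800,::-1])
E
```

```text
[267.9132 400.4921] [315.4966 268.5589]
[267.4033 397.3457] [315.4421 278.6424]
(0.638, -0.239, 0.212) [275.8295 397.9887] [308.9232 256.4902] [508.4281 211.0689]
(0.595, -0.234, 0.205) [251.7948 388.7103] [311.4267 329.7336] [504.7526 233.9482]
```

View pics/c9.png

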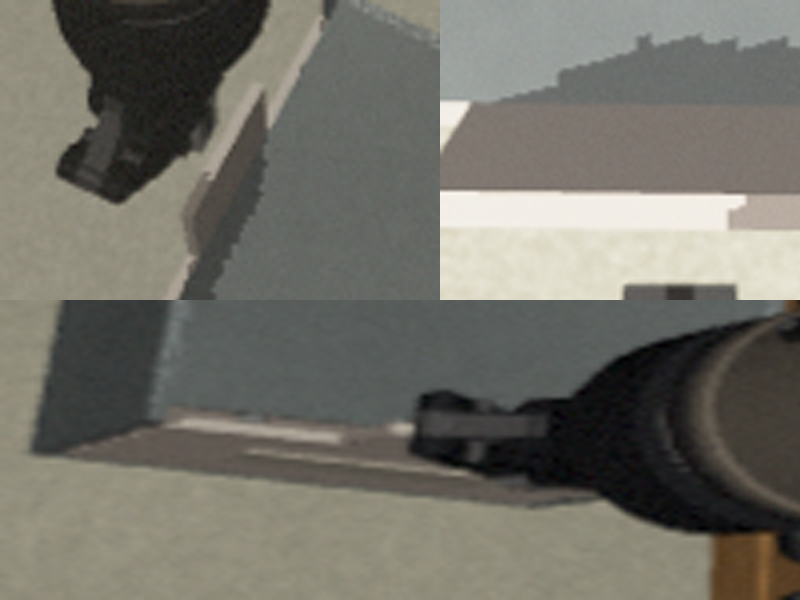

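The pictures show the bin still shut and the fingers in front of the tab (fingers (316,281) in the wrist view), so they passed over it. I'll go back over and probe for the real fingertip height on the rack's roof.

```bash

python3 -m crank '{"linear":[[0,0,-2],[0,0,-4],[0,0,-5],[1.5,0,-5],[3,0,-5],[4.5,0,-5],[5,0,-4],[5,0,-2],[5,0,-0.5],[5,0,0.2]],"turn":[0,0,0,0,0,0,0,0,0,0]}'|sed -n '2p;4p'
python3 -m crank '{"linear":[[0,0,0.1],[0,0,0.3],[0,0,0.5],[0,0,0.5]],"turn":[0,0,0,0]}'|sed -n '2p;4p'
python3 -m crank '{"linear":[[0,0,0.1],[0,0,0.2],[0,0,0.4],[0,0,0.4]],"turn":[0,0,0,0]}'|sed -n '2p;4p'
```

```text
tool_pos: [0.6716, -0.2467, 0.2013]
contact_force: [-0.4, -0.2, -0.3]
tool_pos: [0.6735, -0.2471, 0.1998]
contact_force: [-0.7, -0.3, -0.0]
tool_pos: [0.6731, -0.2469, 0.1948]
contact_force: [-0.3, -0.4, -0.2]
```

```bash

for i in 1 2 3; do python3 -m crank '{"linear":[[0,0,0.1],[0,0,0.2],[0,0,0.3],[0,0,0.3]],"turn":[0,0,0,0]}'|sed -n '2p;4p'; done
```

```text
tool_pos: [0.6732, -0.247, 0.192]
contact_force: [-1.1, 0.0, -0.0]
tool_pos: [0.6732, -0.247, 0.189]
contact_force: [-0.3, -0.4, 0.1]
tool_pos: [0.6732, -0.2469, 0.186]
contact_force: [0.6, 0.7, -0.6]
```

```bash

for i in 1 2; do python3 -m crank '{"linear":[[0,0,0.1],[0,0,0.2],[0,0,0.3],[0,0,0.3]],"turn":[0,0,0,0]}'|sed -n '2p;4p'; done
python3 - <<'E'
from h import *
s=arm.sense();q=arm.grab_frame("wrist");t=arm.grab_frame("top")
w=cv2.resize(q["frame"][60:330,130:530],(440,300));x=cv2.resize(t["frame"][160:250,430:560],(360,300),interpolation=cv2.INTER_CUBIC)
cv2.imwrite("pics/c10.png",np.hstack([w,x])[:,:,::-1]);print(arm.mark_of(q,"bin_tab")[:2],s["grip_width"],proj(t,s["tool_pos"]))
E
```

```text
tool_pos: [0.6732, -0.247, 0.183]
contact_force: [0.6, -0.1, -0.1]
tool_pos: [0.6732, -0.247, 0.18]
contact_force: [-0.5, 0.0, -0.1]
[{'xy': [305.7, 380.9], 'conf': 0.6}] -6.941490980772338e-05 [506.31864981 194.86292189]
```

View pics/c10.png

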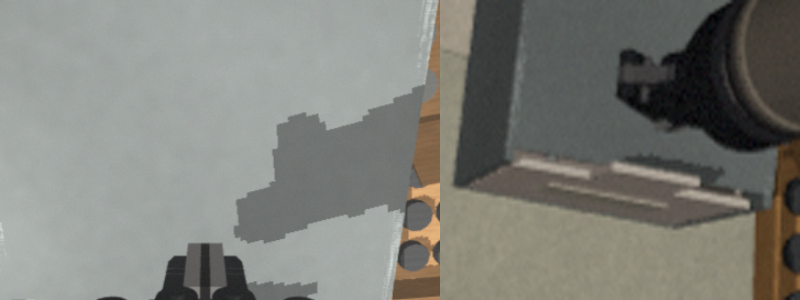

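The left crop shows the fingertips at (205,245) and their shadow at (240,215), so they are still above the roof. I continue down gently.

```bash

for i in 1 2 3 4; do python3 -m crank '{"linear":[[0,0,0.1],[0,0,0.2],[0,0,0.3],[0,0,0.3]],"turn":[0,0,0,0]}'|sed -n '2p;4p'; done
```

```text
tool_pos: [0.6732, -0.247, 0.1769]
contact_force: [0.2, -0.9, 0.7]
tool_pos: [0.6732, -0.247, 0.174]
contact_force: [0.0, 0.3, 0.6]
tool_pos: [0.6732, -0.247, 0.171]
contact_force: [0.1, -0.1, 0.1]
tool_pos: [0.6732, -0.247, 0.168]
contact_force: [-1.3, 0.0, -0.7]
```

```bash

for i in 1 2 3 4 5; do python3 -m crank '{"linear":[[0,0,0.1],[0,0,0.2],[0,0,0.3],[0,0,0.3]],"turn":[0,0,0,0]}'|sed -n '2p;4p'; done
```

```text
tool_pos: [0.6732, -0.247, 0.165]
contact_force: [-0.5, -0.3, 0.2]
tool_pos: [0.6732, -0.2469, 0.162]
contact_force: [-0.3, -0.0, 0.0]
tool_pos: [0.6732, -0.247, 0.159]
contact_force: [-0.0, 0.5, -0.6]
tool_pos: [0.6732, -0.247, 0.156]
contact_force: [-0.3, -0.4, 0.2]
tool_pos: [0.6735, -0.2471, 0.155]
contact_force: [-3.2, 0.8, 6.1]
```

The roof stops the fingertips at TCP z = 0.155, so the real tips sit about 22 mm behind the reported TCP instead of 14 mm ahead. This also agrees with the wrist view. I'll allow for it and hook the tab.

```bash

python3 -m crank '{"linear":[[0,0,-0.4],[0,0,-0.6],[-0.5,0,-0.6],[-1,0,-0.6],[-1.5,0,-0.6],[-2,0,-0.6],[-2.4,0,-0.6],[-2.8,0,-0.6],[-3.2,0,-0.6],[-3.6,0,-0.6]],"turn":[0,0,0,0,0,0,0,0,0,0]}'|sed -n '2p;4p'
python3 -m crank '{"linear":[[-0.6,0,0],[-1.2,0,0],[-1.8,0,0.2],[-2.4,0,0.3],[-3,0,0.5]],"turn":[0,0,0,0,0]}'|sed -n '2p;4p'
```

```text
tool_pos: [0.6376, -0.242, 0.1593]
contact_force: [2.2, 0.1, -0.9]
tool_pos: [0.6076, -0.2379, 0.1545]
contact_force: [0.6, -0.5, 0.1]
```

```bash
python3 - <<'E'
from h import *
np.set_printoptions(precision=4,suppress=True)
s=arm.sense();q=arm.grab_frame("wrist");t=arm.grab_frame("scene")
for n,c in(("w",q),("s",t)): print(n,[(m["xy"],round(m["conf"],2)) for m in arm.mark_of(c,"bin_tab")[:2]])
print(s["tool_pos"]); save(q,"w11.png")
for a in(0,.1,.2,.3):
    X=np.array([.638,-.239,.012])+.2*np.array([-.989*np.sin(a),.147*np.sin(a),np.cos(a)]); print(a,proj(q,X,s),proj(t,X))
E
```

```text
w [([304.9, 378.2], 0.6)]
s []
[ 0.6076 -0.2379  0.1545]
0 [305.4168 260.7051] [275.8295 397.9887]
0.1 [305.3988 315.0762] [264.7519 392.8117]
0.2 [305.544  360.0944] [254.0059 388.2125]
0.3 [305.8164 395.2457] [243.741  384.2454]
```

The tab is now near q = 0.25, so the bin is opening. I continue the arc.

```bash

python3 -m crank '{"linear":[[-1,0,0.3],[-2,0,0.7],[-3,0,1.1],[-4,0,1.6],[-5,0,2.2],[-6,0,2.9],[-7,0,3.7],[-8,0,4.6],[-9,0,5.6],[-9.8,0,6.4]],"turn":[0,0,0,0,0,0,0,0,0,0]}'|sed -n '2p;4p'
python3 -m crank '{"linear":[[-0.3,0,0.2],[-0.6,0,0.5],[-0.6,0,0.5]],"turn":[0,0,0]}'|sed -n '2p;4p'
python3 -m crank '{"linear":[[0.5,0,-1],[1.5,0,-3],[2,0,-6],[2,0,-9],[2,0,-12],[2,0,-15],[2,0,-18],[2,0,-18],[2,0,-18],[2,0,-18]],"turn":[0,0,0,0,0,0,0,0,0,0]}'|sed -n '2p;4p'
python3 - <<'E'
from h import *
np.set_printoptions(precision=4,suppress=True)
s=arm.sense();q=arm.grab_frame("wrist");t=arm.grab_frame("scene");print(s["tool_pos"])
for n,c in(("w",q),("s",t)): print(n,[(m["xy"],round(m["conf"],2)) for k in("bin_tab","bin_in") for m in arm.mark_of(c,k)[:2]])
for a in(.3,.6,.8,.9):
    X=np.array([.638,-.239,.012])+.2*np.array([-.989*np.sin(a),.147*np.sin(a),np.cos(a)]); print(a,proj(q,X,s),proj(t,X))
w=cv2.resize(q["frame"],(440,330));x=cv2.resize(t["frame"][300:480,180:420],(360,330))
cv2.imwrite("pics/c12.png",np.hstack([w,x])[:,:,::-1])
E
```

```text
tool_pos: [0.5173, -0.2259, 0.0952]
contact_force: [8.9, -0.1, 38.1]
tool_pos: [0.518, -0.2261, 0.0952]
contact_force: [7.3, 2.4, 32.8]
tool_pos: [0.5232, -0.2264, 0.2633]
contact_force: [-0.3, -0.0, -0.4]
[ 0.5232 -0.2264  0.2633]
w [([306.5, 266.0], 0.65), ([312.6, 50.3], 0.9)]
s [([196.6, 371.1], 0.82), ([334.4, 254.4], 0.21), ([282.5, 314.6], 0.15)]
0.3 [309.3507 156.5014] [243.741  384.2454]
0.6 [309.7071 229.3378] [217.0794 376.4665]
0.8 [310.1001 256.9414] [203.6592 374.8047]
0.9 [310.318  265.4196] [198.4238 374.9945]
```

View pics/c12.png

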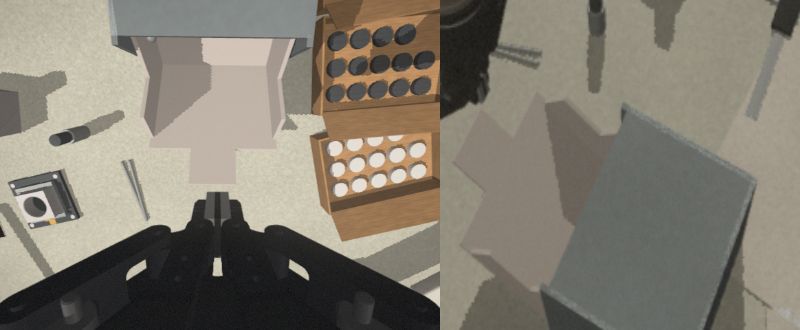

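The bin is fully tipped: the measured tab point matches q ≈ 0.9, with the mouth in the wrist view at (210,100). Now I fetch the block from the nest.

```bash

python3 -m crank '{"linear":[[-1,-3.5,0],[-2.5,-7.5,0],[-4,-11.5,0],[-5.5,-15.5,0],[-7,-19.5,0],[-8.5,-23.5,0],[-10,-27.5,0],[-11.5,-30.5,0],[-12.5,-32.5,0],[-12.6,-32.8,0]],"turn":[0,-0.03,-0.06,-0.1,-0.13,-0.16,-0.19,-0.22,-0.22,-0.22]}' 1|sed -n '2p'
python3 -m crank '{"linear":[[0,0,0],[0,0,0],[0,0,0]],"turn":[0,0,0]}'|sed -n 2p
cat > b.py <<'E'
from h import *
np.set_printoptions(precision=4,suppress=True)
s=arm.sense();p=arm.grab_frame("wrist");R=np.array(s["orientation"]);P=np.array(s["tool_pos"]);print(P,"yaw",np.degrees(np.arctan2(R[1,0],R[0,0])))
import sys
zt=float(sys.argv[1]); X=np.array([float(sys.argv[2]),float(sys.argv[3])])
best=None
for m in arm.trace(p,"block0"):
    w=at(p,m["rect"][:2],zt,s)
    print(round(m["conf"],2),m["rect"],w)
    if np.hypot(*(w[:2]-X))<.06 and best is None: best=m
g=cv2.cvtColor(p["frame"],cv2.COLOR_RGB2GRAY).astype(np.uint8)
u0,v0,ww,hh=[int(v) for v in best["rect"]]
x0,y0=u0-ww//2-3,v0-hh//2-3
c=g[y0:y0+hh+6,x0:x0+ww+6]; th,_=cv2.threshold(c,0,255,cv2.THRESH_OTSU)
n,l,st,ce=cv2.connectedComponentsWithStats((c>th).astype(np.uint8)); k=1+np.argmax(st[1:,4])
face=(l==k).astype(np.uint8)
cs,h=cv2.findContours(face,cv2.RETR_CCOMP,1)
outer=max([i for i in range(len(cs)) if h[0][i][3]<0],key=lambda i:cv2.contourArea(cs[i]))
W=lambda ct:np.array([at(p,u+[x0,y0],zt,s)[:2] for u in ct[:,0].astype(float)]).astype(np.float32)
r=cv2.minAreaRect(W(cs[outer]));print("face",r)
hs=[i for i in range(len(cs)) if h[0][i][3]==outer]
if hs:
    i=max(hs,key=lambda i:cv2.contourArea(cs[i]));e=cv2.fitEllipse(W(cs[i]));print("bore",e)
E
python3 b.py .030 .4417 .1157
```

```text
tool_pos: [0.4432, 0.1187, 0.2654]
tool_pos: [0.4449, 0.1139, 0.265]
[0.4449 0.1139 0.265 ] yaw 4.641555033332813
0.95 [96.4, 42.9, 63.9, 77.2] [0.5867 0.3494 0.03  ]
0.72 [314.2, 201.1, 50.2, 49.3] [0.4418 0.1155 0.03  ]
face ((0.4400561451911926, 0.11619357019662857), (0.060284148901700974, 0.06426461040973663), 4.553768157958984)
bore ((0.4408665597438812, 0.11711876839399338), (0.040105190128088, 0.04120625555515289), 71.07152557373047)
```

```bash

python3 -m crank '{"linear":[[-0.3,-0.3,3],[-0.3,-0.3,7],[-0.3,-0.3,11],[-0.3,-0.3,15],[-0.3,-0.3,18],[-0.3,-0.3,21],[-0.3,-0.3,23],[-0.3,-0.3,25],[-0.3,-0.3,26],[-0.3,-0.3,26.6]],"turn":[0,0,0,0,0,0,0,0,0,0]}'|sed -n '2p;4p'
python3 -m crank '{"linear":[[0,0,0.3],[0,0,0.6],[0,0,0.6]],"turn":[0,0,0]}'|sed -n '2p;4p'
```

```text
tool_pos: [0.441, 0.1177, -0.0016]
contact_force: [0.3, 0.7, 0.6]
tool_pos: [0.4415, 0.1182, -0.0065]
contact_force: [0.1, -0.2, -0.5]
```

Close gently.

```bash

python3 -m crank '{"linear":[[0,0,0],[0,0,0],[0,0,0],[0,0,0],[0,0,0],[0,0,0]],"turn":[0,0,0,0,0,0]}' 0.3 40|sed -n '2p;4,6p'
python3 -m crank '{"linear":[[0,0,0],[0,0,0],[0,0,-0.3],[0,0,-0.6],[0,0,-1],[0,0,-1]],"turn":[0,0,0,0,0,0]}' 0 60|sed -n '2p;4,6p'
```

```text
tool_pos: [0.4418, 0.117, -0.0061]
contact_force: [0.6, -2.9, 5.1]
grip_width: 0.0531
grasp_force: 41.7
tool_pos: [0.4414, 0.119, 0.0037]
contact_force: [0.6, 0.6, -1.3]
grip_width: 0.0522
grasp_force: 63.3
```

```bash

python3 -m crank '{"linear":[[0,0,-1],[0,0,-3],[0,0,-6],[0,0,-9],[0,0,-12],[0,0,-15],[0,0,-18],[0,0,-20],[1,2.5,-20],[2,5.5,-20]],"turn":[0,0,0,0,0,0,0,0,0,0]}'|sed -n '2p;4,6p'
python3 -m crank '{"linear":[[1,4,0],[2,8,0],[3,12,0],[4,16,0],[5.5,20,0],[7,24,0],[8,28,0],[9,31,0],[9.4,32.5,0],[9.4,32.5,0]],"turn":[0.03,0.06,0.09,0.12,0.15,0.18,0.21,0.229,0.229,0.229]}'|sed -n '2p;4,6p'
python3 -m crank '{"linear":[[0,0,0],[0,0,0]],"turn":[0,0]}'|sed -n '2,6p'
```

```text
tool_pos: [0.4661, 0.0668, 0.2049]
contact_force: [0.1, -0.2, -1.2]
grip_width: 0.0522
grasp_force: 63.4
tool_pos: [0.5864, -0.2524, 0.2029]
contact_force: [-0.9, 0.6, -2.0]
grip_width: 0.0522
grasp_force: 63.3
tool_pos: [0.5866, -0.2479, 0.2035]
orientation: [[0.99, -0.141, -0.0], [-0.141, -0.99, 0.001], [-0.0, -0.001, -1.0]]
contact_force: [0.3, -0.0, -1.4]
grip_width: 0.0526
grasp_force: 63.3
```

```bash

python3 -m crank '{"linear":[[0,0.2,2],[0,0.2,4],[0,0.2,6],[0,0.2,8],[0,0.2,9.5],[0,0.2,10.5],[0,0.2,11.2],[0,0.2,11.8],[0,0.2,12.2],[0,0.2,12.2]],"turn":[0,0,0,0,0,0,0,0,0,0]}'|sed -n '2p;4,6p'
```

```text
tool_pos: [0.5862, -0.2529, 0.081]
contact_force: [-0.2, 0.0, -0.4]
grip_width: 0.0521
grasp_force: 63.3
```

```bash

python3 -m crank '{"linear":[[0,0,0],[0,0,0],[0,0,0],[0,0,0],[0,0,0]],"turn":[0,0,0,0,0]}' 0.78|sed -n '2p;4,6p'
python3 -m crank '{"linear":[[0,0,-2],[0,0,-5],[0,0,-8],[0,0,-11],[0,0,-14],[0,0,-17],[0,0,-20],[-1,-3,-20],[-2,-6,-20],[-2,-9,-20]],"turn":[0,0,0,0,0,0,0,0,0,0]}'|sed -n '1,2p;4,6p'
python3 - <<'E'
from h import *
np.set_printoptions(precision=4,suppress=True)
t=arm.grab_frame("top");c=arm.grab_frame("scene")
for n,p in(("top",t),("scene",c)):
  for m in arm.trace(p,"block1"): print(n,round(m["conf"],2),m["rect"],at(p,m["rect"][:2],.024))
E
```

```text
tool_pos: [0.5865, -0.253, 0.0815]
contact_force: [1.3, 0.1, 0.3]
grip_width: 0.0661
grasp_force: 0.0
clock: 58.2
tool_pos: [0.5787, -0.1602, 0.2818]
contact_force: [-0.1, -0.2, 0.4]
grip_width: 0.0668
grasp_force: 0.0
top 0.63 [216.0, 240.2, 31.0, 32.0] [0.5856 0.3592 0.024 ]
top 0.48 [483.5, 221.3, 16.4, 2.6] [ 0.6335 -0.2505  0.024 ]
scene 0.9 [346.6, 189.8, 29.6, 27.5] [0.5911 0.3529 0.024 ]
scene 0.89 [258.9, 431.6, 22.1, 33.7] [ 0.598  -0.2454  0.024 ]
```

```bash

python3 -m crank '{"linear":[[-0.5,-4,0],[-1,-8.5,0],[-1.7,-13,0],[-2.3,-17.5,0],[-3,-22,0],[-3.5,-26.5,0],[-4,-31,0],[-4.5,-35.5,0],[-5,-40,0],[-5.5,-43,0]],"turn":[0,0,0,0,0,0,0,0,0,0]}' 1|sed -n '2p'
python3 -m crank '{"linear":[[-0.5,-3,0.5],[-1,-6,1],[-1.2,-8,1.5],[-1.2,-8,1.5],[-1.2,-8,1.5],[-1.2,-8,1.5]],"turn":[0,0,0,0,0,0]}'|sed -n 2p
python3 b.py .024 .586 .355
```

```text
tool_pos: [0.5877, 0.2745, 0.2807]
tool_pos: [0.5885, 0.3508, 0.2663]
[0.5885 0.3508 0.2663] yaw -8.51542542942084
0.69 [308.7, 198.1, 51.8, 53.5] [0.5893 0.3587 0.024 ]
face ((0.5881639122962952, 0.3600008189678192), (0.05471871420741081, 0.0543319396674633), 85.05475616455078)
bore ((0.5882309675216675, 0.36017629504203796), (0.04005017504096031, 0.04081101715564728), 58.48536682128906)
```

```bash

python3 -m crank '{"linear":[[-0.2,-0.5,3],[-0.2,-1,7],[-0.2,-1,11],[-0.2,-1,15],[-0.2,-1,19],[-0.2,-1,22],[-0.2,-1,24],[-0.2,-1,26],[-0.2,-1,27.2],[-0.2,-1,27.8]],"turn":[-0.03,-0.06,-0.06,-0.06,-0.06,-0.06,-0.06,-0.06,-0.06,-0.06]}'|sed -n '2p;4p'
python3 -m crank '{"linear":[[0,0,0.3],[0,0,0.4],[0,0,0.4],[0,0,0.4],[0,0,0.4],[0,0,0.4],[0,0,0.4],[0,0,0.4],[0,0,0.4]],"turn":[0,0,0,0,0,0,0,0,0]}' 0 60|sed -n '2p;4,6p'
python3 -m crank '{"linear":[[0,0,-1],[0,0,-3],[0,0,-6],[0,0,-9],[0,0,-12],[0,0,-15],[0,0,-18],[0,0,-21],[0,0,-22],[0,0,-22]],"turn":[0,0,0,0,0,0,0,0,0,0]}'|sed -n '2p;4,6p'
```

```text
tool_pos: [0.5866, 0.3622, -0.0127]
contact_force: [0.4, -0.5, 0.9]
tool_pos: [0.5872, 0.3641, -0.0147]
contact_force: [0.0, -0.0, 6.6]
grip_width: 0.0521
grasp_force: 65.5
tool_pos: [0.5868, 0.3641, 0.2055]
contact_force: [0.1, 0.1, -1.5]
grip_width: 0.0524
grasp_force: 64.8
```

```bash

python3 -m crank '{"linear":[[0.1,1.5,0],[0.4,4,0],[0.8,8,0],[1.2,12,0],[1.6,16,0],[2,20,0],[2.4,24,0],[2.8,28,0],[3.2,32,0],[3.6,36,0]],"turn":[0,0,0,0,0.01,0.02,0.03,0.04,0.05,0.06]}'|sed -n '2p;5,6p'
python3 -m crank '{"linear":[[0.5,4,0],[1,8,0],[1.3,12,0],[1.5,15,0],[1.2,18,0],[1,20.5,0],[1,21.2,0],[1,21.2,0],[1,21.2,0],[1,21.2,0]],"turn":[0,0,0,0,0,0,0,0,0,0]}'|sed -n '2,6p'
```

```text
tool_pos: [0.5894, -0.0016, 0.2018]
grip_width: 0.0527
grasp_force: 64.7
tool_pos: [0.5713, -0.2071, 0.204]
orientation: [[0.99, -0.142, -0.0], [-0.142, -0.99, 0.001], [-0.0, -0.001, -1.0]]
contact_force: [-0.4, -0.3, -1.1]
grip_width: 0.0522
grasp_force: 64.8
```

```bash

python3 -m crank '{"linear":[[1,0,0],[2,0,2],[2,0,4],[2,0,6],[2,0,8],[2,0,9.5],[2,0,10.8],[2,0,11.6],[2,0,12.2],[2,0,12.2]],"turn":[0,0,0,0,0,0,0,0,0,0]}'|sed -n '2p;4,6p'
python3 -m crank '{"linear":[[0,0,0],[0,0,0],[0,0,0],[0,0,0],[0,0,0]],"turn":[0,0,0,0,0]}' 0.78|sed -n '2p;4,6p'
python3 -m crank '{"linear":[[0,0,-2],[0,0,-5],[0,0,-8],[0,0,-11],[0,0,-14],[-1,0,-17],[-2,0,-19],[-2,0,-19],[-2,0,-19]],"turn":[0,0,0,0,0,0,0,0,0]}' |sed -n '2p;4,6p'
python3 - <<'E'
from h import *
np.set_printoptions(precision=4,suppress=True)
s=arm.sense();t=arm.grab_frame("top");c=arm.grab_frame("scene");w=arm.grab_frame("wrist");save(w,"w14.png")
for n,p in(("top",t),("scene",c),("wrist",w)):
  for m in arm.trace(p,"block1"): print(n,round(m["conf"],2),m["rect"],at(p,m["rect"][:2],.05,s))
E
```

```text
tool_pos: [0.5906, -0.2122, 0.0817]
contact_force: [-0.1, -0.0, -1.6]
grip_width: 0.0522
grasp_force: 64.8
tool_pos: [0.5909, -0.2124, 0.0825]
contact_force: [-0.7, 0.5, -0.3]
grip_width: 0.0668
grasp_force: 0.0
tool_pos: [0.571, -0.2095, 0.2722]
contact_force: [-0.5, 0.3, -0.8]
grip_width: 0.0668
grasp_force: 0.0
top 0.67 [491.1, 230.7, 25.1, 20.0] [ 0.6106 -0.259   0.05  ]
top 0.62 [468.4, 222.4, 30.0, 32.9] [ 0.6287 -0.2088  0.05  ]
scene 0.66 [275.8, 405.5, 14.7, 22.3] [ 0.615 -0.198  0.05 ]
scene 0.55 [258.0, 434.1, 27.3, 31.6] [ 0.6027 -0.2572  0.05  ]
scene 0.32 [331.5, 263.9, 42.8, 47.9] [0.622  0.1282 0.05  ]
wrist 0.9 [355.8, 152.8, 49.4, 50.2] [ 0.6159 -0.2593  0.05  ]
wrist 0.78 [308.2, 152.5, 46.6, 55.8] [ 0.6236 -0.2091  0.05  ]
```

Both blocks lie side by side in the bin: every detection is at y_r ≈ ±20 mm inside the mouth. Next I shut the bin, pushing the tab from the front with closed fingers.

```bash

python3 -m crank '{"linear":[[-2,0.3,0],[-5,0.7,0],[-8,1.2,0],[-11,1.6,0],[-13,1.9,2],[-13,1.9,6],[-13,1.9,10],[-13,1.9,14],[-13,1.9,17],[-13,1.9,18]],"turn":[0,0,0,0,0,0,0,0,0,0]}' 0|sed -n '2p;4p'
python3 -m crank '{"linear":[[0,0,0.2],[0,0,0.2],[0.5,0,0.2],[1,0,0.2]],"turn":[0,0,0,0]}'|sed -n '2,5p'
```

```text
tool_pos: [0.4369, -0.2083, 0.0889]
contact_force: [-0.4, 0.0, 0.0]
tool_pos: [0.4511, -0.2115, 0.0917]
orientation: [[0.989, -0.145, 0.003], [-0.145, -0.989, -0.002], [0.003, 0.001, -1.0]]
contact_force: [1.0, -1.0, 0.0]
grip_width: 0.0
```

```bash

python3 -m crank '{"linear":[[1,0,0],[2,0,-0.2],[2.8,0,-0.8],[3.5,0,-1.5],[4.2,0,-2.2],[5,0,-2.9],[5.8,0,-3.5],[6.6,0,-4.2],[7.5,0,-4.7],[8.4,0,-5.2]],"turn":[0,0,0,0,0,0,0,0,0,0]}' |sed -n '2p;4p'
python3 -m crank '{"linear":[[0.9,0,-0.4],[1.8,0,-0.8],[2.7,0,-1.2],[3.6,0,-1.5],[4.5,0,-1.8],[5.4,0,-2],[6.2,0,-2.2],[7,0,-2.3],[7.4,0,-2.4],[7.8,0,-2.4]],"turn":[0,0,0,0,0,0,0,0,0,0]}' |sed -n '2p;4p'
```

```text
tool_pos: [0.5337, -0.2231, 0.1427]
contact_force: [0.1, 0.3, -0.1]
tool_pos: [0.6101, -0.2344, 0.1662]
contact_force: [-1.1, 0.1, 0.3]
```

```bash

for i in 1 2 3 4; do python3 -m crank '{"linear":[[0.15,0,0],[0.3,0,0],[0.4,0,0],[0.4,0,0]],"turn":[0,0,0,0]}' |sed -n '2p;4p'; done
```

```text
tool_pos: [0.6136, -0.2349, 0.1662]
contact_force: [-0.2, -0.5, -0.4]
tool_pos: [0.6179, -0.2355, 0.1662]
contact_force: [-0.6, 0.1, -0.5]
tool_pos: [0.6218, -0.236, 0.1662]
contact_force: [-0.1, 0.3, 0.4]
tool_pos: [0.6237, -0.2364, 0.1662]
contact_force: [-5.2, 1.6, 3.5]
```

```bash

for i in 1 2 3; do python3 -m crank '{"linear":[[0.1,0,0],[0.2,0,0],[0.2,0,0]],"turn":[0,0,0]}' |sed -n '2p;4p'; done
```

```text
tool_pos: [0.6236, -0.2364, 0.1662]
contact_force: [-10.4, 2.7, 7.0]
tool_pos: [0.6235, -0.2364, 0.1662]
contact_force: [-15.5, 2.6, 11.0]
tool_pos: [0.6235, -0.2364, 0.1662]
contact_force: [-19.5, 3.6, 12.7]
```

Firm stop at the closed position. I back off and check.

```bash

python3 -m crank '{"linear":[[-1,0,0],[-3,0,0],[-5,0,0],[-7,0,-3],[-8,0,-8],[-8,0,-13],[-8,0,-16],[-8,0,-16],[-8,0,-16],[-8,0,-16]],"turn":[0,0,0,0,0,0,0,0,0,0]}' 0|sed -n '1,2p;4p'
python3 - <<'E'
from h import *
np.set_printoptions(precision=4,suppress=True)
s=arm.sense();c=arm.grab_frame("scene");w=arm.grab_frame("wrist");t=arm.grab_frame("top");print(s["tool_pos"])
for n,p in(("scene",c),("wrist",w),("top",t)):
  m=arm.mark_of(p,"bin_tab")[:1]
  print(n,m,m and at(p,m[0]["xy"],.212,s), proj(p,(.638,-.239,.212),s))
for q in("deburrer","plug_gauge","solvent","caliper","tweezers","block1","nest"):
  print(q,[(np.round(m["xy"]),round(m["conf"],2)) for m in arm.mark_of(c,q)][:3])
v=cv2.resize(w["frame"],(400,300));x=cv2.resize(c["frame"],(400,300))
y=cv2.resize(c["frame"][345:475,240:413],(400,300),interpolation=cv2.INTER_CUBIC);z=cv2.resize(c["frame"][220:295,215:365],(400,300)[0:2],interpolation=cv2.INTER_CUBIC)
cv2.imwrite("pics/c15.png",np.vstack([np.hstack([v,x]),np.hstack([y,z])])[:,:,::-1])
E
```

```text
clock: 74.6
tool_pos: [0.5518, -0.2258, 0.3246]
contact_force: [-0.2, -0.2, -0.5]
[ 0.5518 -0.2258  0.3246]
scene [{'xy': [275.3, 396.3], 'conf': 0.62}] [ 0.6363 -0.2367  0.212 ] [275.8295 397.9887]
wrist [{'xy': [314.2, 108.9], 'conf': 0.63}] [ 0.639  -0.2375  0.212 ] [316.3384 109.9823]
top [{'xy': [508.6, 215.2], 'conf': 0.84}] [ 0.6302 -0.2392  0.212 ] [508.4281 211.0689]
deburrer [(array([330., 256.]), 0.85)]
plug_gauge []
solvent [(array([395., 238.]), 0.58), (array([215., 327.]), 0.16)]
caliper [(array([333., 255.]), 0.63), (array([402., 325.]), 0.62)]
tweezers [(array([218., 326.]), 0.59), (array([395., 238.]), 0.17)]
block1 []
nest [(array([252., 258.]), 0.69)]
```

View pics/c15.png

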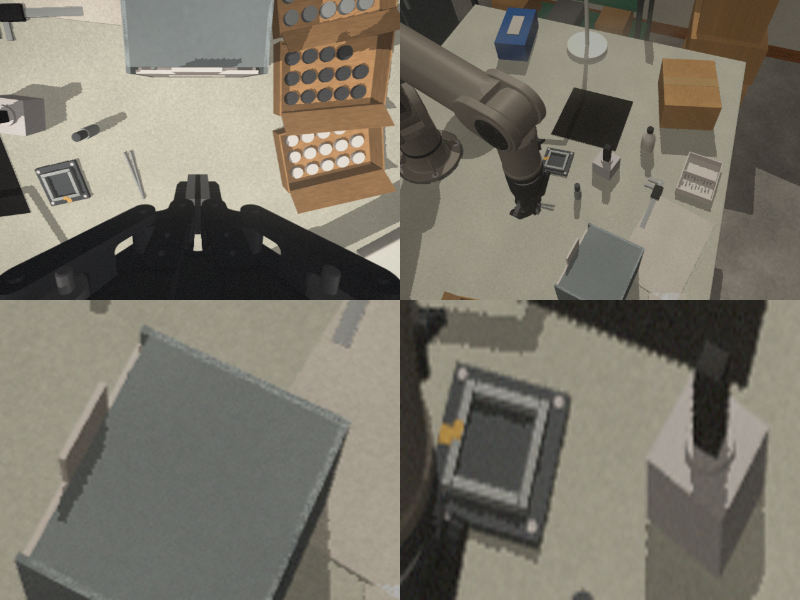

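The last picture shows the bin shut, with the tab back at its closed position to within 1 mm. The nest and mat are empty, and the tool stands upright in its stand (710,400).

```bash
python3 -c "
from workcell import arm
print(arm.sign_off())"
```

```text
the job is handed in; nothing more can be done
None
```

I handed the job in at about 75 s: the bore edge is deburred clockwise past the mark, the tool is back upright in its stand, and both bearing blocks (only one besides the nest block was there) are in the bin, shut against a firm stop; the blade pressure was read from the wrist force only, mostly about right but perhaps near 5.8 mm over one 30° stretch and under 3 mm briefly at two points.

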